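# Make up two vacuum-experiment kits

## Robot

A 6-joint arm with a two-finger parallel gripper is mounted at the origin on the work surface. World frame = base frame: x ahead of the robot, y to its left, z up, the work surface at z = 0. Lengths are in m, angles in rad, forces in N, time in s.
With the tool pointing down it reaches from about 0.275 to 0.975 m from the base axis. Payload 8.4 kg.
Tool frame: the origin (TCP) lies on the centre line of the jaws, within the pads' length; the fingertips stand 25 mm ahead of it and the grasp point (between the pads) lies 6 mm ahead of it (r.finger_overhang is the z of the fingertips in the tool frame, in m); z points along the fingers, x is the direction in which the jaws open and shut, and the axes are right-handed (so a half turn about z gives the same grasp; the last joint's range is limited). The gripper opens to 92 mm and grips with 3 to 60 N. Pads are 20 mm wide; open, the fingers measure 128 mm over their backs; the gripper's body (75 mm by 189 mm) begins 69 mm behind the grasp point.
Start: joints at [1.221, 0.353, 1.633, -0, 1.155, -0.002], TCP at [0.213, 0.588, 0.216] pointing down, gripper open.
Joint ranges: [-2.63, 2.63], [-0.92, 2.1], [0.06, 2.66], [-1.3, 4.44], [0, 2.69], [-3.02, 3.02]. Speed limits (rad/s): [2.22, 2.22, 2.79, 3.14, 3.14, 3.14].

## Interface

Orientations are given as a rotation vector (axis times angle).
In Python, from station import r, optics, order gives the robot as it stands.
- The arm moves only by the shell command python3 -m creep 'ROWS' [OPENING] [FORCE]. ROWS is JSON, one flat list of numbers, 4 for each row, row after row: the shift along the tool's x, y, z in m, then the turn about the tool's z in degrees. A call has 1 to 5 rows; each row is the pose to reach, as a shift and turn from the pose commanded when the call began, along the tool's axes at that moment; what a row does not reach only later rows make up. A row lasts 1/12 s, in which the tool goes at most 41.7 mm and 7.16 degrees, less where a joint would pass 70% of its speed; a pose out of reach is approached as far as the arm can. A call with a gripper value outside its range is refused whole. OPENING is the opening, from 0 (shut) to 1 (fully open), set as the call begins (- or left out, the last holds). The fingers move at their own pace and stop on an object; FORCE is the grip in N (left out, the last holds). Time passes only in rows, so rows that repeat a pose let the fingers close. It gives the time, the measured TCP pose, the force and the opening at its end, in the units of the state.
- r.get_obs(): the state, without advancing time (a new reading comes with each control period).
- optics.grab_frame(name): name is "scene" or "top" or "wrist"; returns the picture (420x560x3 uint8, red, green, blue); there is no depth.
- optics.calibration(name): a dict with "fx", "fy", "cx", "cy" (pixels), "distortion" ([k1, k2, p1, p2, k3] as OpenCV has them; the pictures are not rectified), "position" and "orientation" of the camera in the world. Camera axes: x right, y down, z forward; pixel columns grow to the right and rows downward; lengths in m; the calibration is good to about 2 mm. A picture is of the moment at which its call begins: read the wrist's pose just before it. calibration takes no time and is no camera call; for the wrist camera it gives the pose at the moment of the call.
- order.hand_in(): hands the job in, once; it reports no verdict.
The state is a dict: "clock": time; "joint_positions": joint angles; "qd": joint speeds; "tau": joint torques, N m; "ee_pos": TCP position; "tcp_rot": TCP orientation; "force": force on the tool from outside, world axes, zero at the start; "wrist_torque": the same for the moment, N m; "width": finger opening in m.
Only numpy, scipy, OpenCV 4.12 (cv2) and the standard library are available. Lean on these libraries where they do the work, as an engineer would, in place of code of your own. Each camera call takes 0.05 s, during which the arm holds its last target.

## Task

Make up the two kits for the vacuum practical: the pressure gauge, the blue electrode post and the red electrode post go in the yellow tray, and the valve with the black knob and the amber sight tube go in the white tray. Stand each fitting upright on its flange, flat on the floor of a pocket of its own, any pocket of the right tray. Leave the green-knob valve and the grey post where they stand, and do not knock anything over.

Things in the scene. Friction and masses are not known exactly. Their poses are not given: they have to be found in the camera images.
- tray_yellow: Yellow kit tray, fixed to the bench, 220 x 76 mm, 12 mm tall, walls 4 mm thick, floor 4 mm thick (pocket floor 4 mm above the bench). Three open square pockets, 68 x 68 mm inside, in a row along the tray's own x: centred at x = -72, 0 and +72 mm, y = 0. The origin is the centre of the tray's underside, at bench height; z is up.
- tray_white: White kit tray, fixed to the bench, 220 x 76 mm, 12 mm tall, walls 4 mm thick, floor 4 mm thick (pocket floor 4 mm above the bench). Three open square pockets, 68 x 68 mm inside, in a row along the tray's own x: centred at x = -72, 0 and +72 mm, y = 0. The origin is the centre of the tray's underside, at bench height; z is up.
- gauge_mid (a point): Pressure gauge on its flange, dial up, 72 mm tall: steel base flange 40 mm across, 6 mm thick; stem 18 mm across; round steel case 50 mm across from 42 to 72 mm above the underside (grip it there), with a white dial and red needle on top. Goes in the yellow tray. This point: on the axis, half-way up (36 mm above the underside); z up.
- post_blue_mid (a point): Electrode post standing on its flange, 64 mm tall: steel base flange 40 mm across, 8 mm thick; round blue insulator 28 mm across from 8 to 48 mm above the underside (grip it there); brass pin 8 mm across from 48 to 64 mm. Goes in the yellow tray. This point: on the axis, half-way up (32 mm above the underside); z up.
- post_red_mid (a point): Electrode post standing on its flange, 64 mm tall: steel base flange 40 mm across, 8 mm thick; round red insulator 28 mm across from 8 to 48 mm above the underside (grip it there); brass pin 8 mm across from 48 to 64 mm. Goes in the yellow tray. This point: on the axis, half-way up (32 mm above the underside); z up.
- valve_black_mid (a point): Angle valve on its flange, 70 mm tall: base flange 40 mm across, 6 thick; body 34 across up to 44; round black knob on top, 42 across, 50 to 70 mm above the underside (grip it; it cannot turn). Side port along its +x reaches 36 mm from the axis, its 26 mm flange centred 28 mm above the underside. Goes in the white tray. This point: on the axis, half-way up (35 above the underside); z up.
- sight_tube_mid (a point): Sight tube standing upright, 62 mm tall: amber glass tube 30 mm across between two alloy flanges 40 mm across, the lower from 0 to 10 mm and the upper from 48 to 62 mm above the underside (grip the upper one); a round amber window shows in its top. Goes in the white tray. This point: on the axis, half-way up (31 mm above the underside); z up.
- valve_green_mid (a point): Angle valve on its flange, 70 mm tall: base flange 40 mm across, 6 thick; body 34 across up to 44; round green knob on top, 42 across, 50 to 70 mm above the underside (grip it; it cannot turn). Side port along its +x reaches 36 mm from the axis, its 26 mm flange centred 28 mm above the underside. A spare: stays where it is. This point: on the axis, half-way up (35 above the underside); z up.
- post_grey_mid (a point): Electrode post standing on its flange, 64 mm tall: steel base flange 40 mm across, 8 mm thick; round grey insulator 28 mm across from 8 to 48 mm above the underside (grip it there); brass pin 8 mm across from 48 to 64 mm. A spare: stays where it is. This point: on the axis, half-way up (32 mm above the underside); z up.
There are look-alikes about, which are no part of the job. Leave any brown or pink look-alike of the part that bears valve_green_mid alone. Several things look just like the part that bears post_red_mid: the one meant starts farthest to the robot's left.

How it is judged:
By the outcome, as a careful person would: the job done as asked, in the order asked, and still so for the second after the job is handed in, with the robot touching nothing.
It also fails if it takes over 122 s, if anything falls off the work surface, if the arm or the gripper's body presses on something with over 40 N, if the wrist force passes 120 N, or if a joint passes its speed limit or range.

## Working session

There is one attempt and no reset: what is moved stays moved. The work goes in short steps, Python scripts to look and compute and a shell command to move; the robot and the scene stay as the last step left them, time stands still between calls to the robot, and variables do not carry over. Pictures are saved under pics/ and viewed, and the job is handed in when it is done.

```bash
ls; mkdir -p pics
python3 - <<'E'
from station import r, optics, order
import cv2
print(r.get_obs())
for n in ["scene","top","wrist"]:
    c=optics.calibration(n); print(n,c)
    cv2.imwrite(f"pics/{n}0.png",optics.grab_frame(n)[:,:,::-1])
print(r.finger_overhang)
E
```

```text
pics
{'clock': 0.0, 'joint_positions': array([ 1.22061283e+00,  3.53676769e-01,  1.63409892e+00,  9.71313754e-07,
        1.15521844e+00, -2.38619547e-03]), 'qd': array([ 5.99982361e-04,  5.34450748e-04, -3.15717452e-04, -8.45543622e-05,
        5.82856486e-04,  9.56872813e-04]), 'tau': array([-2.05790937e-03, -5.93855023e+01, -3.34202814e+01,  6.96841744e-02,
        2.36417411e-02, -8.04820002e-05]), 'ee_pos': array([0.21284291, 0.58712694, 0.21576089]), 'tcp_rot': array([ 2.57164259e+00,  1.80311470e+00, -1.80586480e-03]), 'force': array([0.6544431 , 0.09284093, 0.4572781 ]), 'wrist_torque': array([0.01967474, 0.02978983, 0.00346222]), 'width': 0.0916172346951273}
scene {'fx': 426.11162529822525, 'fy': 426.11162529822525, 'cx': 281.97726127460027, 'cy': 212.4775339166384, 'distortion': array([0.02478604, 0.        , 0.        , 0.        , 0.        ]), 'position': array([1.11730035, 0.55819381, 0.68549968]), 'orientation': array([-1.00430187, -2.32635791,  1.19804775])}
top {'fx': 503.3237423241348, 'fy': 503.3237423241348, 'cx': 274.02367699362605, 'cy': 210.92242995364617, 'distortion': array([-0.06822679,  0.        ,  0.        ,  0.        ,  0.        ]), 'position': array([ 0.31242582, -0.04088784,  1.09653607]), 'orientation': array([-2.09316686,  2.13153857, -0.17669963])}
wrist {'fx': 295.6327059912696, 'fy': 295.6327059912696, 'cx': 278.2825615060826, 'cy': 210.9956336233055, 'distortion': array([-0.00044607,  0.        ,  0.        ,  0.        ,  0.        ]), 'position': array([0.14490425, 0.61200465, 0.38493013]), 'orientation': array([2.39110101, 1.67566338, 0.21777424])}
0.025
```

View pics/scene0.png

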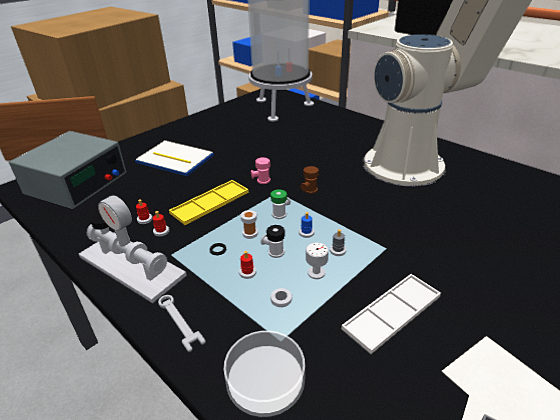

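View pics/top0.png

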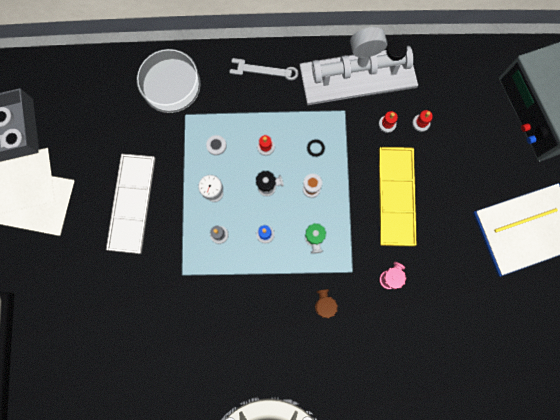

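View pics/wrist0.png

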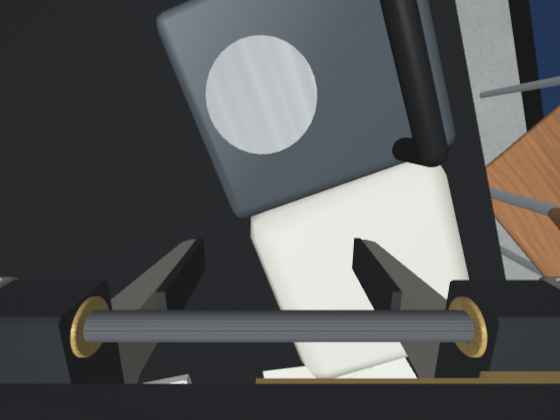

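The top view has the robot base at the bottom centre. From left to right it shows the white tray near (131,204), the mat with the parts near (265,190), and the yellow tray near (398,197). The leftmost red post is at (265,143), on the mat. I'll zoom in.

```bash
cat > h.py <<'E'
import numpy as np, cv2
from scipy.spatial.transform import Rotation as R
def ray(c,uv):
    K=np.array([[c['fx'],0,c['cx']],[0,c['fy'],c['cy']],[0,0,1]])
    p=cv2.undistortPoints(np.array([[uv]],float),K,np.array(c['distortion']))[0,0]
    d=R.from_rotvec(c['orientation']).apply([p[0],p[1],1]); return np.array(c['position']),d/np.linalg.norm(d)
def atz(c,uv,z):
    o,d=ray(c,uv); return o+d*(z-o[2])/d[2]
def tri(obs):
    A=np.zeros((3,3));b=np.zeros(3)
    for c,uv in obs:
        o,d=ray(c,uv);P=np.eye(3)-np.outer(d,d);A+=P;b+=P@o
    x=np.linalg.solve(A,b)
    return x,[np.linalg.norm((np.eye(3)-np.outer(ray(c,u)[1],ray(c,u)[1]))@(x-ray(c,u)[0])) for c,u in obs]
def proj(c,X):
    K=np.array([[c['fx'],0,c['cx']],[0,c['fy'],c['cy']],[0,0,1]])
    Rm=R.from_rotvec(c['orientation']).inv()
    t=-Rm.apply(c['position'])
    return cv2.projectPoints(np.array(X,float).reshape(-1,3),Rm.as_rotvec(),t,K,np.array(c['distortion']))[0].reshape(-1,2)
def zoom(img,x0,y0,x1,y1,k,name,step=20):
    im=cv2.resize(img[y0:y1,x0:x1],None,fx=k,fy=k,interpolation=cv2.INTER_CUBIC)
    for x in range((x0//step+1)*step,x1,step):
        cv2.line(im,((x-x0)*k,0),((x-x0)*k,6),(0,0,255),1);cv2.putText(im,str(x),((x-x0)*k-8,16),0,.35,(0,0,255),1)
    for y in range((y0//step+1)*step,y1,step):
        cv2.line(im,(0,(y-y0)*k),(6,(y-y0)*k),(0,0,255),1);cv2.putText(im,str(y),(8,(y-y0)*k+4),0,.35,(0,0,255),1)
    cv2.imwrite(name,im)
E
python3 - <<'E'
import cv2; from h import *
t=cv2.imread('pics/top0.png');s=cv2.imread('pics/scene0.png')
zoom(t,180,120,350,265,4,'pics/tz.png')
zoom(s,225,180,360,285,5,'pics/sz.png')
E
```

```text
(no output)
```

View pics/tz.png

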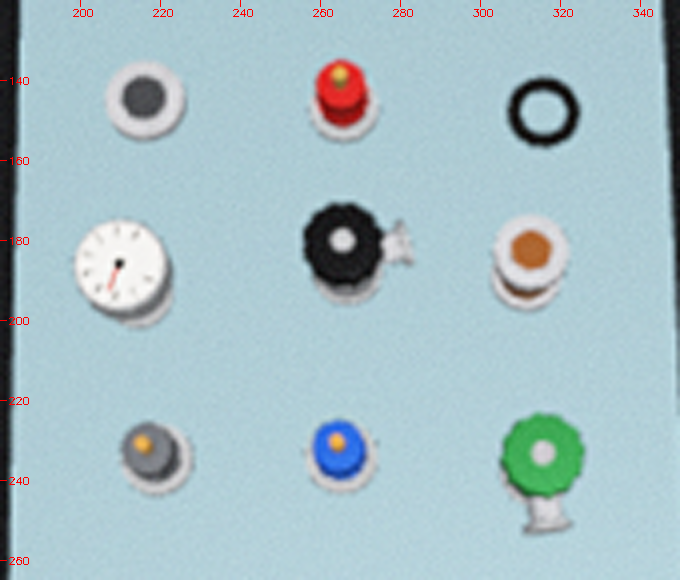

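View pics/sz.png

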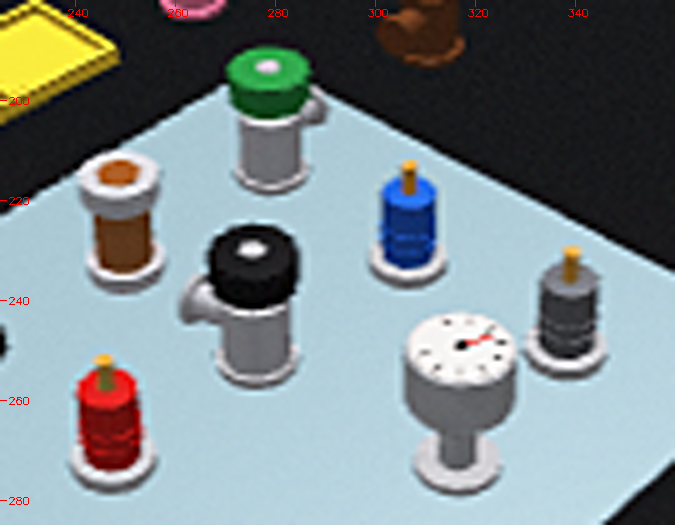

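Run:
```python
import cv2; from h import *
t=cv2.imread('pics/top0.png');s=cv2.imread('pics/scene0.png')
a=np.hstack([t[140:260,100:165],t[140:260,370:425]])
zoom(t,100,140,165,260,5,'pics/tw.png',10)
zoom(t,365,105,440,255,4,'pics/ty.png',10)
zoom(s,165,175,255,225,7,'pics/sy.png',10)
zoom(s,335,270,445,355,6,'pics/sw.png',10)
```

```text
(no output)
```

View pics/tw.png

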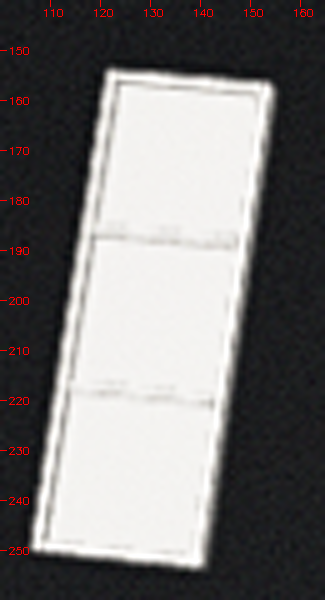

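View pics/ty.png

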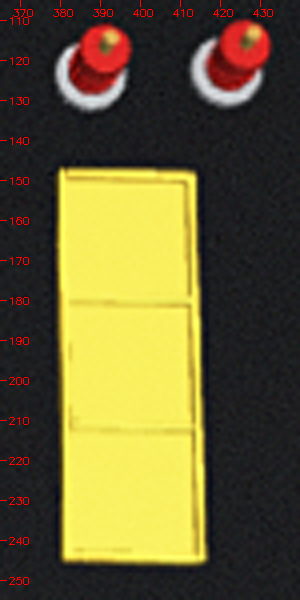

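View pics/sy.png

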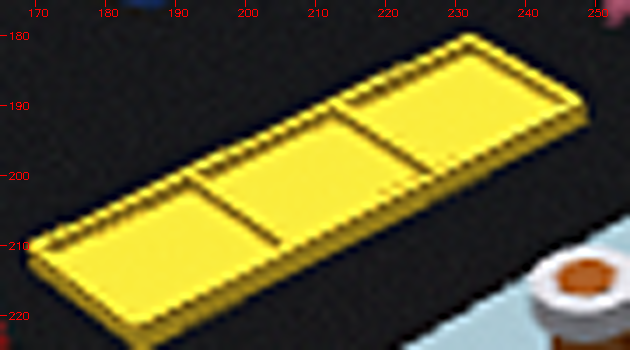

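View pics/sw.png

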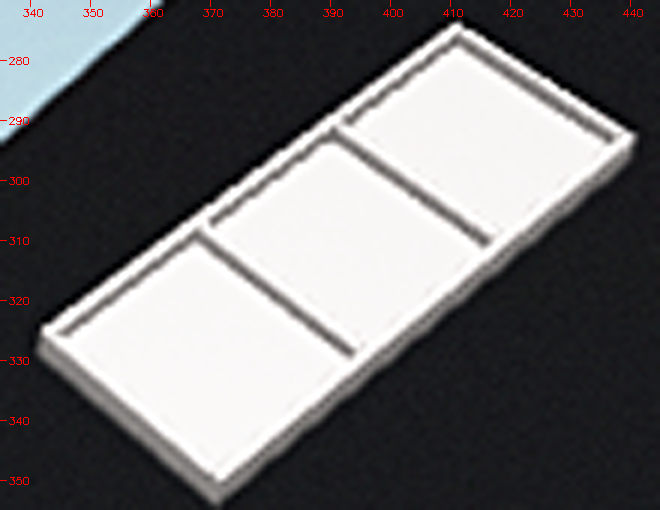

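Run:
```python
from station import optics
from h import *
from scipy.optimize import least_squares
import json
T=optics.calibration('top');S=optics.calibration('scene')
o=-.4
P={'red':((265,138.3),(246,252.5)),'gauge':((209.5,186),(317,249)),'black':((265.5,179.7),(275,230)),'tube':((312.8,182.3),(249,214.5)),'blue':((264,230.2),(307,213.5)),'green':((315.7,233),(278.5,193.5)),'grey':((215.5,230.7),(339.5,230.5)),
}
for k,(a,b) in P.items():
    x,e=tri([(T,np.add(a,o)),(S,np.add(b,o))]); print(k,x.round(4),np.round(e,4))
print('red2,3',atz(T,(393,115),.064),atz(T,(427,113),.064))
print('black port',atz(T,(281,180.5),.03),'green port',atz(T,(316,250),.03),'pink',atz(T,(395,277),.06),'brown',atz(T,(326,308),.06))
W=[(121.5,154),(154,157),(141,253.3),(107,249.3)],[(342,324.5),(370.5,350),(440,292.5),(411.3,274.3)]
Y=[(379.5,147),(414,147.5),(416.5,244.8),(381,244.5)],[(184,222),(169,210.5),(232.3,180),(248.5,188.5)]
for n,(a,b) in {'W':W,'Y':Y}.items():
    X=[tri([(T,np.add(u,o)),(S,np.add(v,o))])[0] for u,v in zip(a,b)]
    print(n,np.round(X,4).tolist())
    L=np.array([[110,38],[110,-38],[-110,-38],[-110,38]])/1e3
    def f(p):
        c,s=np.cos(p[2]),np.sin(p[2]); Q=np.c_[L@np.array([[c,s],[-s,c]])+p[:2],np.full(4,p[3])]
        return np.r_[(proj(T,Q)-np.add(a,o)).ravel(),(proj(S,Q)-np.add(b,o)).ravel()]
    s=least_squares(f,[.35,.25 if n=='W' else -.25,0,.012]); print(s.x,np.abs(s.fun).max())
    c,q=np.cos(s.x[2]),np.sin(s.x[2])
    for k in(-.072,0,.072): print('pocket',k,(s.x[0]+k*c).round(4),(s.x[1]+k*q).round(4))
```

```text
red [ 0.671  -0.0021  0.0625] [0.0002 0.0002]
gauge [0.5657 0.1146 0.0736] [0.0012 0.0012]
black [ 0.5774 -0.003   0.0705] [0.0011 0.0011]
tube [ 0.5709 -0.1018  0.0631] [0.0001 0.0001]
blue [0.471  0.0021 0.0631] [0.0006 0.0006]
green [ 0.4621 -0.1046  0.0706] [0.0008 0.0008]
grey [0.4717 0.1032 0.0639] [0.0005 0.0005]
red2,3 [ 0.71647184 -0.28122668  0.064     ] [ 0.71977677 -0.35569873  0.064     ]
black port [ 0.58370506 -0.03532254  0.03      ] green port [ 0.43010781 -0.10683352  0.03      ] pink [ 0.36809524 -0.26481759  0.06      ] brown [ 0.30849757 -0.12166447  0.06      ]
W [[0.6622, 0.2908, 0.0551], [0.6494, 0.2874, -0.0294], [0.4235, 0.3133, -0.027], [0.4522, 0.3128, 0.0499]]
[ 0.54436718  0.29827553 -0.14386407  0.00783808] 30.15702618412348
pocket -0.072 0.4731 0.3086
pocket 0 0.5444 0.2983
pocket 0.072 0.6156 0.288
Y [[0.6631, -0.2579, 0.0114], [0.6598, -0.335, 0.0101], [0.4399, -0.3253, 0.0111], [0.4424, -0.2482, 0.0148]]
[ 0.55117099 -0.29146546 -0.04060594  0.0118564 ] 0.8572276683059101
pocket -0.072 0.4792 -0.2885
pocket 0 0.5512 -0.2915
pocket 0.072 0.6231 -0.2944
```

Run:
```python
from station import optics
from h import *
from scipy.optimize import least_squares
T=optics.calibration('top');S=optics.calibration('scene')
o=-.4
W=[(121.5,154),(154,157),(141,253.3),(107,249.3)],[(370.5,350),(342,324.5),(411.3,274.3),(440,292.5)]
for n,(a,b) in {'W':W}.items():
    X=[tri([(T,np.add(u,o)),(S,np.add(v,o))])[0] for u,v in zip(a,b)]
    print(n,np.round(X,4).tolist())
    L=np.array([[110,38],[110,-38],[-110,-38],[-110,38]])/1e3
    def f(p):
        c,s=np.cos(p[2]),np.sin(p[2]); Q=np.c_[L@np.array([[c,s],[-s,c]])+p[:2],np.full(4,p[3])]
        return np.r_[(proj(T,Q)-np.add(a,o)).ravel(),(proj(S,Q)-np.add(b,o)).ravel()]
    s=least_squares(f,[.35,.25,0,.012]); print(s.x,np.abs(s.fun).max())
    c,q=np.cos(s.x[2]),np.sin(s.x[2])
    for k in(-.072,0,.072): print('pocket',k,(s.x[0]+k*c).round(4),(s.x[1]+k*q).round(4))
```

```text
W [[0.6606, 0.3261, 0.0122], [0.6507, 0.2515, 0.0129], [0.4325, 0.2758, 0.009], [0.4427, 0.35, 0.0125]]
[ 0.54663523  0.30067176 -0.11276181  0.01157838] 0.9003086360154953
pocket -0.072 0.4751 0.3088
pocket 0 0.5466 0.3007
pocket 0.072 0.6182 0.2926
```

```bash
cat > to.py <<'E'
# work out tool-frame shift to a world target (x y z) and jaw heading deg
import sys; from station import r; from h import *
o=r.get_obs(); M=R.from_rotvec(o['tcp_rot']).as_matrix()
th=np.degrees(np.arctan2(M[1,0],M[0,0])); tgt=np.array([float(v) for v in sys.argv[1:4]])
print('pos',o['ee_pos'].round(4),'th',th.round(2),'tilt',M[2,2].round(5),'t',o['clock'],'w',o['width'].round(4),'j',o['joint_positions'].round(2))
print('shift',(M.T@(tgt-o['ee_pos'])).round(4), 'turn', (th-float(sys.argv[4])) if len(sys.argv)>4 else '')
E
python3 -m creep '[-0.02,0.03,-0.01,-5, -0.04,0.06,-0.02,-10, -0.06,0.09,-0.03,-15, -0.08,0.12,-0.03,-20, -0.1,0.15,-0.03,-20]' 0.85 20; python3 to.py 0.5657 0.1146 0.18 90
```

```text
clock: 0.57
ee_pos: [0.3207, 0.4413, 0.247]
tcp_rot: [-2.213, -2.229, -0.002]
force: [1.4, -0.3, -0.3]
width: 0.0783Traceback (most recent call last):
  File "to.py", line 5, in <module>
    print('pos',o['ee_pos'].round(4),'th',th.round(2),'tilt',M[2,2].round(5),'t',o['clock'],'w',o['width'].round(4),'j',o['joint_positions'].round(2))
                                                                                                ^^^^^^^^^^^^^^^^
AttributeError: 'float' object has no attribute 'round'
```

```bash
sed -i "s/o\['width'\].round(4)/round(o['width'],4)/" to.py; python3 to.py 0.5657 0.1146 0.18 90
```

```text
pos [0.3207 0.4413 0.247 ] th 90.42 tilt -1.0 t 0.5667 w 0.0783 j [ 0.94  0.2   1.77 -0.    1.17 -0.64]
shift [-0.3285  0.2425  0.0669] turn 0.41847731170280156
```

```bash
python3 -m creep '[-0.033,0.0243,0,0, -0.066,0.0486,0,0, -0.099,0.073,0,0, -0.132,0.097,0,0, -0.165,0.122,0,0]'; python3 -m creep '[-0.033,0.0243,0.015,0, -0.066,0.0486,0.03,0, -0.099,0.073,0.045,0, -0.132,0.097,0.06,0, -0.163,0.122,0.067,0]';python3 -m creep '[0,0,0,0,0,0,0,0]'; python3 to.py 0.5657 0.1146 0.063 90
python3 - <<'E'
from station import optics;import cv2
cv2.imwrite('pics/w1.png',optics.grab_frame('wrist')[:,:,::-1])
E
```

```text
clock: 0.98
ee_pos: [0.4428, 0.2757, 0.2465]
tcp_rot: [-2.22, -2.223, -0.0]
force: [0.7, 0.4, -1.0]
width: 0.0781
clock: 1.4
ee_pos: [0.5602, 0.1177, 0.1791]
tcp_rot: [-2.219, -2.222, 0.003]
force: [0.0, 0.4, 0.9]
width: 0.078
clock: 1.57
ee_pos: [0.5608, 0.1178, 0.1797]
tcp_rot: [-2.223, -2.218, 0.002]
force: [0.0, 0.7, -0.3]
width: 0.0782
pos [0.5608 0.1178 0.1797] th 89.87 tilt -1.0 t 1.5667 w 0.0782 j [ 0.2   0.31  1.78  0.    1.05 -1.36]
shift [-0.0032  0.0051  0.1167] turn -0.12815492941537343
```

View pics/w1.png

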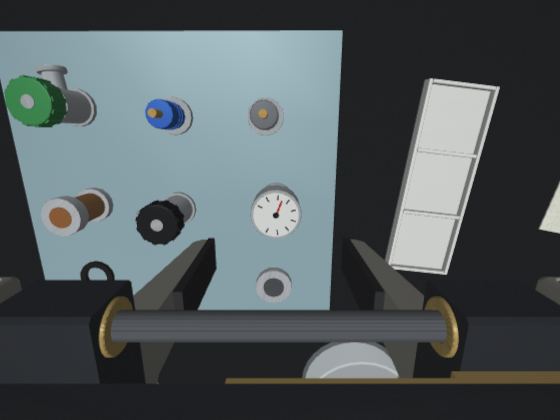

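The wrist view shows the gauge dial centred at (276,214), the black knob dot at (157,226), the blue pin at (153,114), the grey pin at (263,114) and the tube window at (62,217). I'll use it as a third view to check the positions.

Run:
```python
from station import optics
from h import *
W=optics.calibration('wrist');T=optics.calibration('top');S=optics.calibration('scene')
P={'gauge':((209.5,186),(317,249),(276,214.5)),'black':((265.5,179.7),(275,230),(157,225.5)),'tube':((312.8,182.3),(249,214.5),(62,217.5)),'blue':((264,230.2),(307,213.5),(152.5,113.5)),'grey':((215.5,230.7),(339.5,230.5),(263,113.5))}
H=dict(gauge=.072,black=.07,tube=.062,blue=.064,grey=.064)
for k,(a,b,c) in P.items():
    x,e=tri([(T,np.add(a,-.4)),(S,np.add(b,-.4)),(W,c)]); print(k,x.round(4),np.round(e,4),'wrist@z',atz(W,c,H[k]).round(4), 'top@z',atz(T,np.add(a,-.4),H[k]).round(4))
```

```text
gauge [0.5654 0.1154 0.0734] [0.0004 0.0019 0.0016] wrist@z [0.5651 0.1168 0.072 ] top@z [0.5654 0.1158 0.072 ]
black [ 0.5773 -0.0025  0.0699] [0.0005 0.0017 0.0012] wrist@z [ 0.5768 -0.0012  0.07  ] top@z [ 0.5769 -0.0021  0.07  ]
tube [ 0.5709 -0.1014  0.0622] [0.0004 0.001  0.0013] wrist@z [ 0.5707 -0.0998  0.062 ] top@z [ 0.5711 -0.1018  0.062 ]
blue [0.471  0.0024 0.0628] [0.0004 0.001  0.0007] wrist@z [0.4709 0.0036 0.064 ] top@z [0.4705 0.0026 0.064 ]
grey [0.4715 0.1039 0.064 ] [0.0003 0.0011 0.0013] wrist@z [0.471  0.1051 0.064 ] top@z [0.4714 0.1036 0.064 ]
```

```bash
python3 -m creep '[-0.0015,0.0045,0.025,0, -0.0015,0.0045,0.05,0, -0.0015,0.0045,0.075,0, -0.0015,0.0045,0.1,0, -0.0015,0.0045,0.117,0]'; python3 -m creep '[0,0,0,0, 0,0,0,0, 0,0,0,0, 0,0,0,0, 0,0,0,0]' 0.4 25;  python3 -m creep '[0,0,0,0, 0,0,0,0, 0,0,0,0]'
```

```text
clock: 2.03
ee_pos: [0.5633, 0.1196, 0.0623]
tcp_rot: [-2.217, -2.224, 0.002]
force: [0.4, -0.2, -0.1]
width: 0.078
clock: 2.45
ee_pos: [0.5659, 0.1185, 0.0654]
tcp_rot: [2.218, 2.222, 0.003]
force: [0.5, -0.9, 4.3]
width: 0.0491
clock: 2.7
ee_pos: [0.5662, 0.1184, 0.0653]
tcp_rot: [2.219, 2.222, 0.004]
force: [-1.4, -0.1, 6.8]
width: 0.0493
```

```bash
python3 -m creep '[0,0,-0.01,0, 0,0,-0.03,0, 0,0,-0.06,0, 0,0,-0.09,0, 0,0,-0.11,0]';  python3 -m creep '[0,0,0,0]'; python3 to.py 0.6231 -0.2944 0.17 90
python3 - <<'E'
from station import optics;import cv2
cv2.imwrite('pics/s1.png',optics.grab_frame('scene')[:,:,::-1])
E
```

```text
clock: 3.12
ee_pos: [0.5654, 0.1183, 0.177]
tcp_rot: [2.22, 2.222, 0.003]
force: [0.8, 0.1, -2.7]
width: 0.0491
clock: 3.2
ee_pos: [0.5674, 0.1187, 0.1788]
tcp_rot: [2.218, 2.22, 0.01]
force: [0.6, 0.4, -2.9]
width: 0.0492
pos [0.5674 0.1187 0.1788] th 90.06 tilt -0.99997 t 3.2 w 0.0492 j [ 0.2   0.32  1.77  0.    1.04 -1.37]
shift [-0.4132  0.0552  0.0086] turn 0.06174028626990946
```

View pics/s1.png

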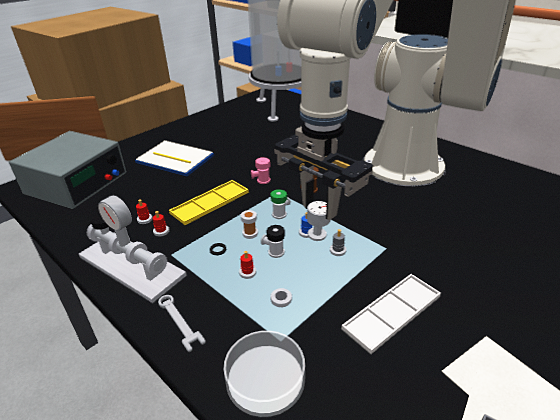

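```bash
python3 -m creep '[-0.03,0.004,0,0, -0.068,0.009,0,0, -0.106,0.014,0,0, -0.144,0.019,0,0, -0.182,0.024,0,0]'; python3 -m creep '[-0.038,0.005,0,0, -0.076,0.01,0,0, -0.114,0.015,0,0, -0.152,0.02,0,0, -0.185,0.025,0,0]';python3 -m creep '[-0.03,0.005,0,0,-0.046,0.006,0,0,-0.046,0.006,0,0]'; python3 to.py 0.6231 -0.2944 0.085 90
```

```text
clock: 3.67
ee_pos: [0.5878, -0.0652, 0.172]
tcp_rot: [-2.218, -2.222, 0.003]
force: [0.7, 0.1, -2.9]
width: 0.0493
clock: 4.08
ee_pos: [0.6131, -0.2508, 0.1716]
tcp_rot: [-2.219, -2.22, 0.002]
force: [1.0, -0.7, -2.6]
width: 0.049
clock: 4.33
ee_pos: [0.6195, -0.2976, 0.1717]
tcp_rot: [-2.222, -2.219, 0.002]
force: [-0.3, 1.0, -2.2]
width: 0.0491
pos [ 0.6195 -0.2976  0.1717] th 89.91 tilt -1.0 t 4.3333 w 0.0491 j [-0.45  0.49  1.53 -0.    1.13 -2.02]
shift [0.0032 0.0038 0.0867] turn -0.08531967536909235
```

```bash
python3 -m creep '[0.003,0.004,0.02,0, 0.003,0.004,0.045,0, 0.003,0.004,0.07,0, 0.003,0.004,0.087,0, 0.003,0.004,0.087,0]'; python3 -m creep '[0,0,0.004,0, 0,0,0.008,0, 0,0,0.012,0, 0,0,0.012,0]'; python3 to.py 0.6231 -0.2944 0.0675 90
```

```text
clock: 4.75
ee_pos: [0.621, -0.2886, 0.0815]
tcp_rot: [-2.213, -2.218, 0.004]
force: [-0.8, 0.4, -3.3]
width: 0.0493
clock: 5.08
ee_pos: [0.6246, -0.2915, 0.075]
tcp_rot: [2.22, 2.223, 0.0]
force: [0.4, -0.4, -2.9]
width: 0.0492
pos [ 0.6246 -0.2915  0.075 ] th 90.08 tilt -1.0 t 5.0833 w 0.0492 j [-0.44  0.59  1.59  0.    0.96 -2.01]
shift [-0.0029 -0.0015  0.0075] turn 0.0807625155297842
```

```bash
python3 -m creep '[0,0,0.002,0, 0,0,0.004,0, 0,0,0.005,0,0,0,0.005,0]'; python3 -m creep '[0,0,0.001,0, 0,0,0.001,0]';python3 -m creep '[0,0,0.001,0, 0,0,0.001,0]'
```

```text
clock: 5.42
ee_pos: [0.6244, -0.2917, 0.0697]
tcp_rot: [-2.22, -2.223, 0.0]
force: [0.4, 0.4, -2.5]
width: 0.0493
clock: 5.58
ee_pos: [0.625, -0.2919, 0.0695]
tcp_rot: [2.22, 2.222, 0.001]
force: [-0.4, -0.5, 1.4]
width: 0.0493
clock: 5.75
ee_pos: [0.6255, -0.292, 0.0694]
tcp_rot: [2.219, 2.221, 0.002]
force: [-1.5, 1.7, 8.2]
width: 0.0489
```

```bash
python3 -m creep '[0,0,0,0, 0,0,0,0, 0,0,0,0, 0,0,0,0, 0,0,0,0]' 0.85; python3 -m creep '[0,0,-0.02,0, 0,0,-0.05,0, 0,0,-0.08,0, 0,0,-0.11,0,0,0,-0.11,0]'; python3 to.py 0.471 0.0035 0.15 90
python3 - <<'E'
from station import optics;import cv2
cv2.imwrite('pics/w2.png',optics.grab_frame('wrist')[:,:,::-1])
E
```

```text
clock: 6.17
ee_pos: [0.6243, -0.2917, 0.0676]
tcp_rot: [-2.22, -2.223, 0.0]
force: [-0.2, 0.1, -0.2]
width: 0.0776
clock: 6.58
ee_pos: [0.6275, -0.2932, 0.1844]
tcp_rot: [2.214, 2.217, 0.005]
force: [1.5, 0.0, 0.6]
width: 0.078
pos [ 0.6275 -0.2932  0.1844] th 90.07 tilt -0.99996 t 6.5833 w 0.078 j [-0.44  0.48  1.51 -0.    1.14 -2.01]
shift [ 0.297  -0.1564  0.032 ] turn 0.07220323441144672
```

View pics/w2.png

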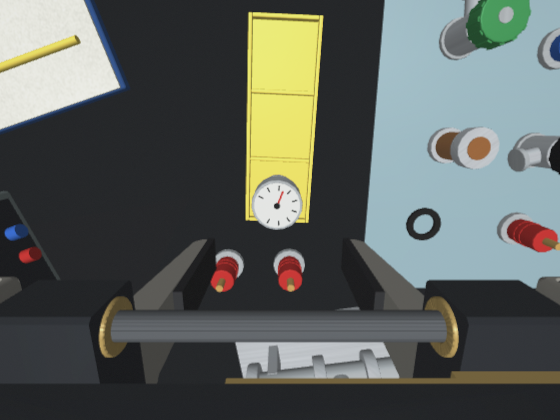

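The gauge stands in the far yellow pocket, dial at (277,205). Next is the blue post.

```bash
python3 -m creep '[0.03,-0.016,0,0, 0.06,-0.032,0,0, 0.095,-0.05,0,0, 0.13,-0.068,0,0, 0.165,-0.086,0,0]' 0.6; python3 -m creep '[0.035,-0.018,0,0, 0.07,-0.036,0.01,0, 0.1,-0.052,0.02,0, 0.1305,-0.0675,0.03,0, 0.1305,-0.0675,0.03,0]'; python3 -m creep '[0,0,0,0,0,0,0,0]'; python3 to.py 0.471 0.0035 0.038 90
```

```text
clock: 7.05
ee_pos: [0.5363, -0.1254, 0.1764]
tcp_rot: [-2.219, -2.221, 0.001]
force: [0.4, 0.9, 0.6]
width: 0.0552
clock: 7.47
ee_pos: [0.4653, 0.0072, 0.1449]
tcp_rot: [-2.214, -2.221, 0.006]
force: [-0.7, -0.4, -0.3]
width: 0.0549
clock: 7.63
ee_pos: [0.4708, 0.0035, 0.1475]
tcp_rot: [2.219, 2.224, -0.001]
force: [0.5, -0.6, -1.4]
width: 0.0552
pos [0.4708 0.0035 0.1475] th 90.13 tilt -1.0 t 7.6333 w 0.0552 j [ 0.    0.2   2.02 -0.    0.92 -1.57]
shift [1.000e-04 2.000e-04 1.095e-01] turn 0.12685991861661705
```

```bash
python3 -m creep '[0,0,0.025,0, 0,0,0.05,0, 0,0,0.075,0, 0,0,0.095,0, 0,0,0.105,0]'; python3 -m creep '[0,0,0,0, 0,0,0,0, 0,0,0,0, 0,0,0,0, 0,0,0,0]' 0.15 25;  python3 -m creep '[0,0,0,0, 0,0,0,0, 0,0,0,0]'
```

```text
clock: 8.05
ee_pos: [0.4702, 0.0024, 0.0407]
tcp_rot: [-2.221, -2.22, 0.003]
force: [-1.1, 0.5, 0.1]
width: 0.0553
clock: 8.47
ee_pos: [0.4716, 0.0034, 0.0439]
tcp_rot: [2.219, 2.222, 0.002]
force: [-0.1, -1.7, 3.1]
width: 0.0266
clock: 8.72
ee_pos: [0.4717, 0.0033, 0.0438]
tcp_rot: [2.218, 2.222, 0.002]
force: [-0.5, -3.1, 7.7]
width: 0.0269
```

```bash
python3 -m creep '[0,0,-0.01,0, 0,0,-0.035,0, 0,0,-0.065,0, 0,0,-0.095,0, 0,0,-0.12,0]';  python3 -m creep '[-0.03,0.008,0,0, -0.06,0.016,0,0, -0.095,0.026,0,0, -0.13,0.035,0,0, -0.165,0.045,0,0]'; python3 -m creep '[-0.035,0.009,0,0, -0.07,0.018,0,0, -0.1,0.027,0,0, -0.13,0.035,0,0, -0.13,0.035,0,0]'; python3 -m creep '[0,0,0,0,0,0,0,0]';python3 to.py 0.5512 -0.2915 0.048 90
python3 - <<'E'
from station import optics;import cv2
cv2.imwrite('pics/w3.png',optics.grab_frame('wrist')[:,:,::-1])
E
```

```text
clock: 9.13
ee_pos: [0.4703, 0.0038, 0.1652]
tcp_rot: [2.22, 2.223, 0.001]
force: [1.5, -0.0, -1.6]
width: 0.0266
clock: 9.55
ee_pos: [0.5156, -0.1626, 0.1636]
tcp_rot: [-2.219, -2.223, -0.0]
force: [1.3, 0.4, -1.9]
width: 0.0264
clock: 9.97
ee_pos: [0.5521, -0.2961, 0.1636]
tcp_rot: [2.22, 2.218, -0.0]
force: [-0.7, 0.6, -1.5]
width: 0.0265
clock: 10.13
ee_pos: [0.5503, -0.2906, 0.1628]
tcp_rot: [-2.22, -2.221, -0.0]
force: [-0.6, 0.2, -2.7]
width: 0.0266
pos [ 0.5503 -0.2906  0.1628] th 90.04 tilt -1.0 t 10.1333 w 0.0266 j [-0.49  0.4   1.69  0.    1.05 -2.06]
shift [-0.001   0.0011  0.1148] turn 0.04444791948674265
```

View pics/w3.png

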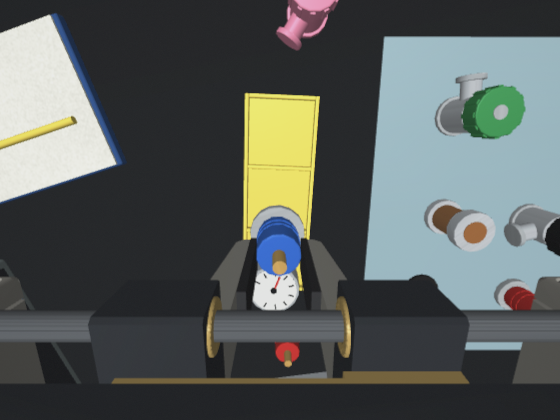

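The blue post hangs upright above the middle pocket. Lowering it.

```bash
python3 -m creep '[-0.001,0.001,0.03,0, -0.001,0.001,0.06,0, -0.001,0.001,0.085,0, -0.001,0.001,0.103,0, -0.001,0.001,0.110,0]'; python3 -m creep '[0,0,0.002,0, 0,0,0.004,0, 0,0,0.004,0]'; python3 -m creep '[0,0,0.001,0, 0,0,0.001,0]';python3 -m creep '[0,0,0.001,0, 0,0,0.001,0]'
```

```text
clock: 10.6
ee_pos: [0.5501, -0.2899, 0.0503]
tcp_rot: [-2.215, -2.221, 0.002]
force: [0.3, 0.3, -1.4]
width: 0.0265
clock: 10.85
ee_pos: [0.5527, -0.2922, 0.0498]
tcp_rot: [2.219, 2.222, 0.001]
force: [-0.6, 0.2, -1.6]
width: 0.0267
clock: 11.02
ee_pos: [0.5526, -0.2926, 0.0489]
tcp_rot: [2.219, 2.222, 0.001]
force: [-0.6, 0.2, -2.1]
width: 0.0267
clock: 11.18
ee_pos: [0.5527, -0.2928, 0.0478]
tcp_rot: [2.219, 2.221, 0.001]
force: [-0.6, 0.3, 4.6]
width: 0.0267
```

```bash
python3 -m creep '[0,0,0,0, 0,0,0,0, 0,0,0,0, 0,0,0,0, 0,0,0,0]' 0.6; python3 -m creep '[0,0,-0.02,0, 0,0,-0.05,0, 0,0,-0.08,0, 0,0,-0.11,0,0,0,-0.125,0]'; python3 -m creep '[0.03,0.012,0,0, 0.065,0.026,0,0, 0.1,0.04,0,0, 0.135,0.055,0,0, 0.17,0.069,0,0]'; python3 -m creep '[0.035,0.014,0,0, 0.07,0.028,0,0, 0.1,0.041,0,0, 0.1215,0.0495,0,0, 0.1215,0.0495,0,0]'; python3 -m creep '[0,0,0,0,0,0,0,0]'; python3 to.py 0.671 -0.001 0.042 90
python3 - <<'E'
from station import optics;import cv2
from h import *
T=optics.calibration('top');W=optics.calibration('wrist')
w=optics.grab_frame('wrist')
cv2.imwrite('pics/w4.png',w[:,:,::-1])
print(proj(W,[.671,-.001,.064]),proj(W,[.671,-.001,0]))
E
```

```text
clock: 11.6
ee_pos: [0.5518, -0.2923, 0.0466]
tcp_rot: [-2.22, -2.223, 0.0]
force: [0.0, 0.1, -0.9]
width: 0.0547
clock: 12.02
ee_pos: [0.5532, -0.293, 0.1754]
tcp_rot: [2.217, 2.22, 0.002]
force: [0.9, -1.4, 0.6]
width: 0.0551
clock: 12.43
ee_pos: [0.6211, -0.1207, 0.1719]
tcp_rot: [2.221, 2.222, 0.0]
force: [0.0, -0.9, -0.5]
width: 0.0551
clock: 12.85
ee_pos: [0.6714, 0.0037, 0.1715]
tcp_rot: [-2.216, -2.226, -0.002]
force: [-1.7, 0.1, 0.2]
width: 0.0551
clock: 13.02
ee_pos: [0.6696, -0.0011, 0.1715]
tcp_rot: [-2.219, -2.223, 0.001]
force: [-0.0, -0.5, -0.5]
width: 0.0554
pos [ 0.6696 -0.0011  0.1715] th 90.09 tilt -1.0 t 13.0167 w 0.0554 j [-0.    0.46  1.57 -0.    1.11 -1.58]
shift [1.000e-04 1.500e-03 1.295e-01] turn 0.09343468984560843
[[278.48916165 211.17032203]] [[278.47387726 197.19350636]]
```

View pics/w4.png

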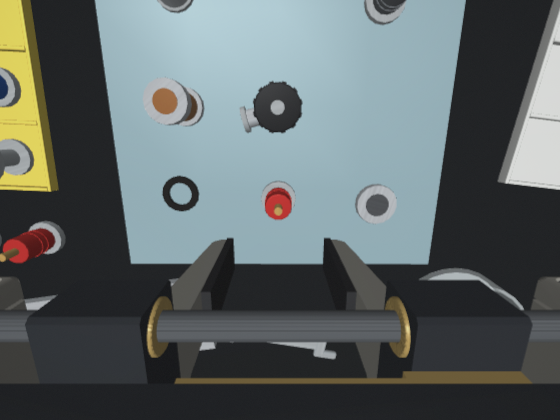

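The red pin tip at (278,211) falls where the measured position projects. Grasping it.

```bash
python3 -m creep '[0,0.0015,0.03,0, 0,0.0015,0.06,0, 0,0.0015,0.09,0, 0,0.0015,0.115,0, 0,0.0015,0.129,0]'; python3 -m creep '[0,0,0,0, 0,0,0,0, 0,0,0,0, 0,0,0,0, 0,0,0,0]' 0.15 25;  python3 -m creep '[0,0,0,0, 0,0,0,0, 0,0,0,0]'
```

```text
clock: 13.48
ee_pos: [0.6695, -0.0022, 0.0398]
tcp_rot: [-2.22, -2.219, 0.004]
force: [-1.1, -0.1, 0.7]
width: 0.055
clock: 13.9
ee_pos: [0.6729, -0.0009, 0.0447]
tcp_rot: [2.218, 2.221, 0.003]
force: [0.2, -1.0, 3.7]
width: 0.0268
clock: 14.15
ee_pos: [0.673, -0.001, 0.0446]
tcp_rot: [2.218, 2.221, 0.003]
force: [0.4, -2.2, 6.9]
width: 0.0265
```

```bash
python3 -m creep '[0,0,-0.01,0, 0,0,-0.035,0, 0,0,-0.065,0, 0,0,-0.095,0, 0,0,-0.12,0]';  python3 -m creep '[-0.025,-0.017,0,0, -0.055,-0.037,0,0, -0.085,-0.057,0,0, -0.115,-0.077,0,0, -0.145,-0.097,0,0]'; python3 -m creep '[-0.03,-0.02,0,0, -0.06,-0.04,0,0, -0.09,-0.06,0,0, -0.12,-0.08,0,0, -0.1425,-0.0955,0,0]'; python3 -m creep '[0,0,0,0,0,0,0,0,0,0,0,0]';python3 to.py 0.4792 -0.2885 0.048 90
python3 - <<'E'
from station import optics;import cv2
cv2.imwrite('pics/w5.png',optics.grab_frame('wrist')[:,:,::-1])
E
```

```text
clock: 14.57
ee_pos: [0.6717, -0.0004, 0.1654]
tcp_rot: [2.219, 2.223, 0.001]
force: [0.5, -0.2, -1.4]
width: 0.0268
clock: 14.98
ee_pos: [0.5735, -0.1466, 0.1635]
tcp_rot: [2.219, 2.223, 0.0]
force: [0.6, -0.9, -2.1]
width: 0.0263
clock: 15.4
ee_pos: [0.4777, -0.2901, 0.1635]
tcp_rot: [2.22, 2.222, -0.0]
force: [-0.3, 0.6, -1.3]
width: 0.0266
clock: 15.65
ee_pos: [0.4797, -0.288, 0.1632]
tcp_rot: [2.221, 2.222, 0.001]
force: [-0.7, 1.1, -1.5]
width: 0.0265
pos [ 0.4797 -0.288   0.1632] th 90.04 tilt -1.0 t 15.65 w 0.0265 j [-0.54  0.31  1.83  0.    1.   -2.12]
shift [-0.0005 -0.0005  0.1152] turn 0.03563178186780647
```

View pics/w5.png

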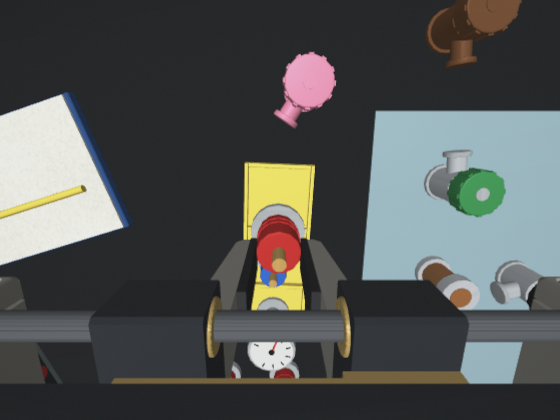

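```bash
python3 -m creep '[0,0,0.03,0, 0,0,0.06,0, 0,0,0.085,0, 0,0,0.103,0, 0,0,0.110,0]'; python3 -m creep '[0,0,0.002,0, 0,0,0.004,0, 0,0,0.005,0, 0,0,0.005,0]'; python3 -m creep '[0,0,0.001,0, 0,0,0.001,0]'; python3 -m creep '[0,0,0,0, 0,0,0,0]'
```

```text
clock: 16.12
ee_pos: [0.4787, -0.2863, 0.0502]
tcp_rot: [-2.215, -2.222, 0.001]
force: [-1.0, 0.5, -1.4]
width: 0.0266
clock: 16.45
ee_pos: [0.4803, -0.2886, 0.0488]
tcp_rot: [2.218, 2.222, 0.001]
force: [-0.3, 0.3, -1.8]
width: 0.0264
clock: 16.62
ee_pos: [0.4804, -0.2891, 0.0485]
tcp_rot: [2.218, 2.221, 0.001]
force: [-0.9, -0.3, 6.4]
width: 0.0266
clock: 16.78
ee_pos: [0.4804, -0.2891, 0.0484]
tcp_rot: [2.218, 2.221, 0.001]
force: [-0.7, 1.5, 7.1]
width: 0.0267
```

```bash
python3 -m creep '[0,0,0,0, 0,0,0,0, 0,0,0,0, 0,0,0,0, 0,0,0,0]' 0.6; python3 -m creep '[0,0,-0.02,0, 0,0,-0.05,0, 0,0,-0.08,0, 0,0,-0.11,0,0,0,-0.125,0]' ; python3 -m creep '[0.03,0.01,0,7, 0.06,0.02,0,14, 0.09,0.03,0,21, 0.12,0.04,0,28, 0.15,0.05,0,35]' 0.67; python3 -m creep '[0,0,0,5, 0,0,0,10]'; python3 to.py 0.577 -0.0015 0.175 0
python3 - <<'E'
from station import optics;import cv2
cv2.imwrite('pics/w6.png',optics.grab_frame('wrist')[:,:,::-1])
E
```

```text
clock: 17.2
ee_pos: [0.4795, -0.2884, 0.0468]
tcp_rot: [2.22, 2.223, -0.0]
force: [-0.6, -0.3, -0.5]
width: 0.0547
clock: 17.62
ee_pos: [0.4806, -0.2891, 0.1752]
tcp_rot: [2.217, 2.22, 0.001]
force: [0.5, -0.7, -0.4]
width: 0.0554
clock: 18.03
ee_pos: [0.5294, -0.137, 0.1719]
tcp_rot: [2.79, 1.443, 0.0]
force: [1.2, -0.5, 0.2]
width: 0.0613
clock: 18.2
ee_pos: [0.5297, -0.1365, 0.1717]
tcp_rot: [-2.903, -1.201, 0.0]
force: [0.1, -0.9, -0.0]
width: 0.0616
pos [ 0.5297 -0.1365  0.1717] th 44.97 tilt -1.0 t 18.2 w 0.0616 j [-0.26  0.28  1.84  0.    1.02 -1.04]
shift [ 0.1289 -0.0621 -0.0033] turn 44.97155876163874
```

View pics/w6.png

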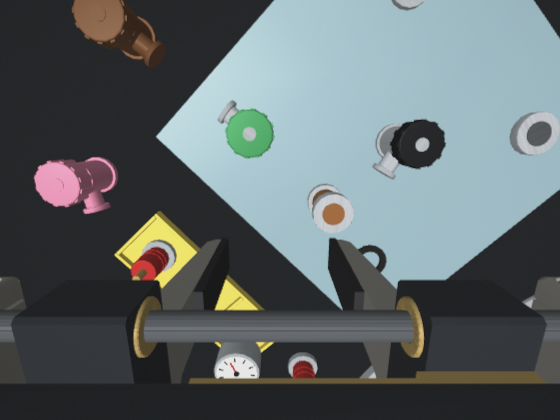

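```bash
python3 -m creep '[0.026,-0.0125,0,7, 0.052,-0.025,0,14, 0.078,-0.0375,0,21, 0.104,-0.05,0,28, 0.129,-0.062,0,35]'; python3 -m creep '[0,0,0,5, 0,0,0,10, 0,0,0,10]'; python3 to.py 0.577 -0.0015 0.068 0
python3 - <<'E'
from station import optics;import cv2
from h import *
W=optics.calibration('wrist')
w=optics.grab_frame('wrist')
cv2.imwrite('pics/w7.png',w[:,:,::-1])
print(proj(W,[.577,-.0015,.070]))
E
```

```text
clock: 18.67
ee_pos: [0.5767, -0.0021, 0.1717]
tcp_rot: [-3.13, -0.269, 0.0]
force: [0.1, -0.3, -0.7]
width: 0.0615
clock: 18.92
ee_pos: [0.5765, -0.0029, 0.1716]
tcp_rot: [3.142, 0.0, -0.001]
force: [0.0, -0.2, 0.7]
width: 0.0615
pos [ 0.5765 -0.0029  0.1716] th 0.0 tilt -1.0 t 18.9167 w 0.0615 j [-0.01  0.33  1.78 -0.    1.03 -0.01]
shift [ 0.0006 -0.0014  0.1036] turn 0.0017209603809686229
[[279.04601706 209.79084161]]
```

View pics/w7.png

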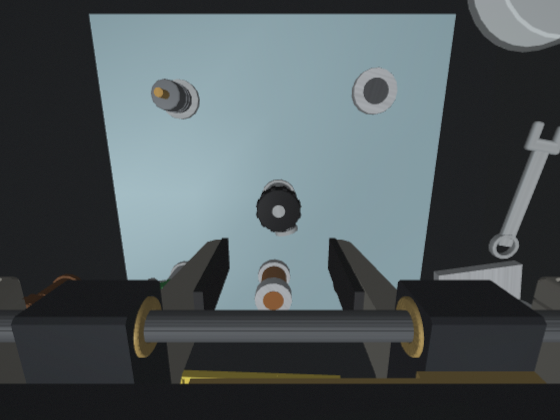

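The knob dot at (278,211) is about 1 mm from the predicted spot, and the port points away from the jaws.

```bash
python3 -m creep '[0.0005,-0.001,0.025,0, 0.0005,-0.001,0.05,0, 0.0005,-0.001,0.075,0, 0.0005,-0.001,0.095,0, 0.0005,-0.001,0.104,0]'; python3 -m creep '[0,0,0,0, 0,0,0,0, 0,0,0,0, 0,0,0,0, 0,0,0,0]' 0.35 25;  python3 -m creep '[0,0,0,0, 0,0,0,0, 0,0,0,0]'; python3 -m creep '[0,0,-0.01,0, 0,0,-0.035,0, 0,0,-0.065,0, 0,0,-0.095,0, 0,0,-0.11,0]'; python3 -m creep '[0,0,0,0]';  python3 to.py 0.4751 0.3088 0.175 0
```

```text
clock: 19.38
ee_pos: [0.5752, -0.0028, 0.0652]
tcp_rot: [-3.142, -0.007, 0.006]
force: [-0.7, 0.6, 0.6]
width: 0.0616
clock: 19.8
ee_pos: [0.5777, -0.0023, 0.069]
tcp_rot: [3.142, 0.003, 0.003]
force: [-1.6, 0.3, 4.2]
width: 0.0403
clock: 20.05
ee_pos: [0.5777, -0.0022, 0.0689]
tcp_rot: [3.142, 0.002, 0.003]
force: [-2.1, -0.8, 7.1]
width: 0.0401
clock: 20.47
ee_pos: [0.5783, -0.0022, 0.1818]
tcp_rot: [-3.142, -0.002, -0.006]
force: [0.7, -0.2, -3.2]
width: 0.04
clock: 20.55
ee_pos: [0.5793, -0.0022, 0.1821]
tcp_rot: [-3.142, -0.002, -0.01]
force: [0.1, -0.4, -1.8]
width: 0.0401
pos [ 0.5793 -0.0022  0.1821] th 0.08 tilt -0.99998 t 20.55 w 0.0401 j [-0.01  0.31  1.77  0.    1.05 -0.01]
shift [-0.1038 -0.3111  0.0065] turn 0.08016095351589869
```

```bash
python3 -m creep '[-0.01,-0.03,0,0, -0.021,-0.064,0,0, -0.032,-0.098,0,0, -0.043,-0.132,0,0, -0.054,-0.166,0,0]'; python3 -m creep '[-0.011,-0.034,0,0, -0.022,-0.068,0,0, -0.033,-0.102,0,0, -0.044,-0.13,0,0, -0.048,-0.145,0,0]'; python3 -m creep '[0,0,0,0,0,0,0,0,0,0,0,0]';  python3 to.py 0.4751 0.3088 0.073 0
python3 - <<'E'
from station import optics;import cv2
cv2.imwrite('pics/w8.png',optics.grab_frame('wrist')[:,:,::-1])
cv2.imwrite('pics/s8.png',optics.grab_frame('scene')[:,:,::-1])
E
```

```text
clock: 20.97
ee_pos: [0.5212, 0.1648, 0.1766]
tcp_rot: [3.141, 0.001, -0.003]
force: [-0.3, 1.1, -2.4]
width: 0.0402
clock: 21.38
ee_pos: [0.4723, 0.3112, 0.1765]
tcp_rot: [3.142, 0.005, -0.003]
force: [0.7, -0.3, -2.9]
width: 0.0399
clock: 21.63
ee_pos: [0.4742, 0.3077, 0.1769]
tcp_rot: [3.14, 0.002, -0.002]
force: [-0.3, -0.2, -2.8]
width: 0.0404
pos [0.4742 0.3077 0.1769] th 0.09 tilt -1.0 t 21.6333 w 0.0404 j [ 0.57  0.3   1.8  -0.    1.04  0.57]
shift [ 0.001  -0.0012  0.1039] turn 0.09022060258834251
```

View pics/w8.png

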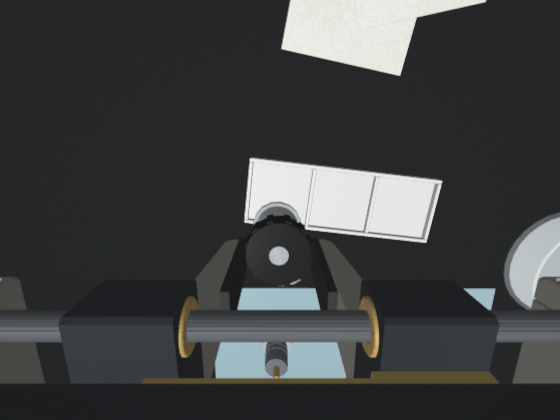

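View pics/s8.png

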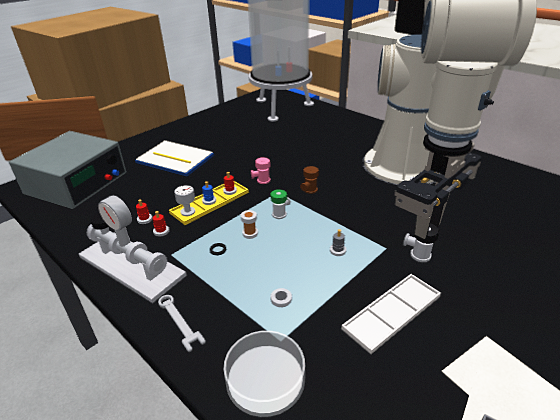

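The valve hangs above the near white pocket. All three yellow-tray parts are standing.

```bash
python3 -m creep '[0.001,-0.001,0.025,0, 0.001,-0.001,0.05,0, 0.001,-0.001,0.075,0, 0.001,-0.001,0.092,0, 0.001,-0.001,0.1,0]'; python3 -m creep '[0,0,0.002,0, 0,0,0.004,0, 0,0,0.005,0, 0,0,0.005,0]'; python3 -m creep '[0,0,0.001,0, 0,0,0.001,0]'; python3 -m creep '[0,0,0,0, 0,0,0,0]'
```

```text
clock: 22.15
ee_pos: [0.4747, 0.3077, 0.0754]
tcp_rot: [3.14, -0.0, -0.005]
force: [0.1, 0.5, -2.5]
width: 0.0403
clock: 22.48
ee_pos: [0.4763, 0.3099, 0.0737]
tcp_rot: [-3.141, -0.002, -0.002]
force: [-0.1, -0.2, -3.3]
width: 0.0403
clock: 22.65
ee_pos: [0.4764, 0.31, 0.0733]
tcp_rot: [-3.141, -0.002, -0.003]
force: [-1.5, -1.8, 5.0]
width: 0.0399
clock: 22.82
ee_pos: [0.4763, 0.3101, 0.0733]
tcp_rot: [-3.141, -0.002, -0.003]
force: [-1.2, -1.4, 5.6]
width: 0.04
```

```bash
python3 -m creep '[0,0,0,0, 0,0,0,0, 0,0,0,0, 0,0,0,0, 0,0,0,0]' 0.67; python3 -m creep '[0,0,-0.02,0, 0,0,-0.05,0, 0,0,-0.08,0, 0,0,-0.1,0,0,0,-0.105,0]' ; python3 -m creep '[0.007,0.03,0,0, 0.016,0.068,0,0, 0.025,0.106,0,0, 0.034,0.144,0,0, 0.043,0.182,0,0]'; python3 -m creep '[0.009,0.038,0,0, 0.018,0.076,0,0, 0.027,0.114,0,0, 0.036,0.152,0,0, 0.045,0.19,0,0]'; python3 -m creep '[0.005,0.02,0,0, 0.007,0.038,0,0, 0.007,0.038,0,0, 0.007,0.038,0,0]'; python3 to.py 0.571 -0.1005 0.061 0
python3 - <<'E'
from station import optics;import cv2
from h import *
W=optics.calibration('wrist')
w=optics.grab_frame('wrist')
cv2.imwrite('pics/w9.png',w[:,:,::-1])
print(proj(W,[.571,-.1005,.062]))
E
```

```text
clock: 23.23
ee_pos: [0.4757, 0.3097, 0.0719]
tcp_rot: [-3.141, -0.002, -0.0]
force: [0.3, 0.4, 0.2]
width: 0.0614
clock: 23.65
ee_pos: [0.4773, 0.3108, 0.1804]
tcp_rot: [-3.139, -0.002, -0.007]
force: [0.5, -0.6, -0.7]
width: 0.0615
clock: 24.07
ee_pos: [0.5184, 0.126, 0.1758]
tcp_rot: [3.141, 0.003, -0.001]
force: [0.8, -0.7, -0.2]
width: 0.062
clock: 24.48
ee_pos: [0.5637, -0.0642, 0.1758]
tcp_rot: [-3.141, -0.002, 0.002]
force: [0.8, 0.2, -0.3]
width: 0.0618
clock: 24.82
ee_pos: [0.5705, -0.1007, 0.1757]
tcp_rot: [-3.141, 0.001, 0.002]
force: [-0.8, 0.4, -0.3]
width: 0.0615
pos [ 0.5705 -0.1007  0.1757] th -0.04 tilt -1.0 t 24.8167 w 0.0615 j [-0.18  0.33  1.77  0.    1.05 -0.18]
shift [ 0.0006 -0.0002  0.1147] turn -0.04076420039081958
[[279.08544716 207.88669531]]
```

View pics/w9.png

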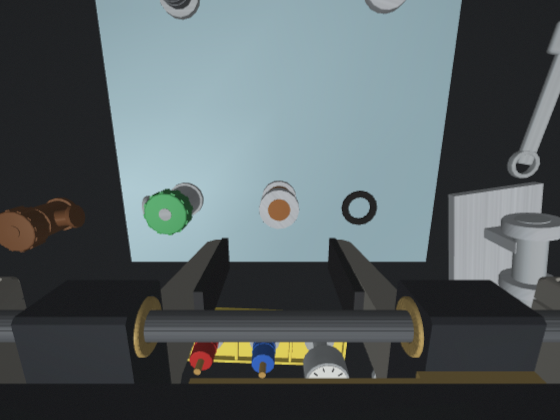

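```bash
python3 -m creep '[0.0005,0.001,0.025,0, 0.0005,0.001,0.05,0, 0.0005,0.001,0.08,0, 0.0005,0.001,0.105,0, 0.0005,0.001,0.115,0]'; python3 -m creep '[0,0,0,0, 0,0,0,0, 0,0,0,0, 0,0,0,0, 0,0,0,0]' 0.33 25;  python3 -m creep '[0,0,0,0, 0,0,0,0, 0,0,0,0]'; python3 -m creep '[0,0,-0.01,0, 0,0,-0.035,0, 0,0,-0.065,0, 0,0,-0.095,0, 0,0,-0.115,0]'; python3 -m creep '[0,0,0,0,0,0,0,0]';  python3 to.py 0.6182 0.2926 0.175 0
```

```text
clock: 25.28
ee_pos: [0.5692, -0.0993, 0.0584]
tcp_rot: [-3.141, -0.004, 0.007]
force: [-1.5, 0.1, -0.5]
width: 0.0614
clock: 25.7
ee_pos: [0.5728, -0.1014, 0.0642]
tcp_rot: [3.141, 0.002, 0.004]
force: [-6.8, -0.1, 14.1]
width: 0.031
clock: 25.95
ee_pos: [0.5724, -0.1015, 0.0643]
tcp_rot: [3.141, 0.002, 0.003]
force: [-4.6, 0.1, 11.7]
width: 0.0301
clock: 26.37
ee_pos: [0.573, -0.1015, 0.1812]
tcp_rot: [3.141, 0.002, 0.007]
force: [1.5, -0.5, 0.3]
width: 0.0305
clock: 26.53
ee_pos: [0.5728, -0.1015, 0.1792]
tcp_rot: [3.141, 0.002, 0.007]
force: [-0.7, 0.3, -0.4]
width: 0.0303
pos [ 0.5728 -0.1015  0.1792] th 0.07 tilt -0.99999 t 26.5333 w 0.0303 j [-0.18  0.32  1.77  0.    1.05 -0.18]
shift [ 0.0458 -0.394   0.0041] turn 0.0655478517810669
```

Run:
```python
from station import optics;import cv2
from h import *
w=optics.grab_frame('wrist');s=optics.grab_frame('scene')
cv2.imwrite('pics/w10.png',w[:,:,::-1]);zoom(s[:,:,::-1].copy(),160,160,360,300,4,'pics/s10.png')
```

```text
(no output)
```

View pics/w10.png

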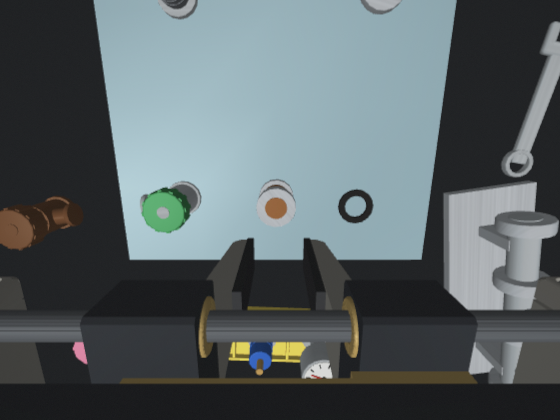

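View pics/s10.png

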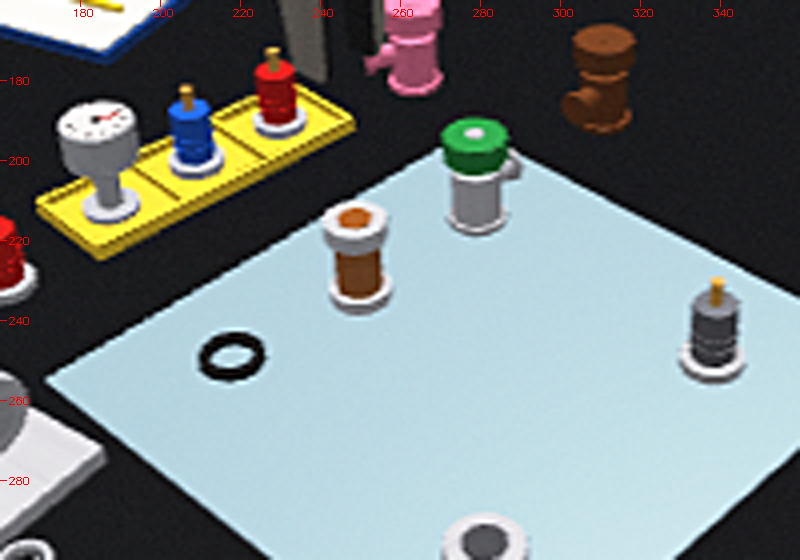

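The jaws shut to 30 mm and came up empty. The tube still stands where it was, window at (275,207) in the wrist view. I'll re-measure it and retry, looking at it before closing.

```bash
python3 -m creep '[0,0,0,0, 0,0,0,0, 0,0,0,0, 0,0,0,0, 0,0,0,0]' 0.7
python3 - <<'E'
from station import optics,r
from h import *
W=optics.calibration('wrist');w=optics.grab_frame('wrist');zoom(w[:,:,::-1].copy(),230,160,330,250,6,'pics/w11.png')
t=optics.grab_frame('top');zoom(t[:,:,::-1].copy(),180,120,350,265,4,'pics/t11.png')
print(W['position'],W['orientation'].tolist() if hasattr(W['orientation'],'tolist') else W['orientation'])
E
python3 to.py 0.571 -0.1005 0.061 0
```

```text
clock: 27.05
ee_pos: [0.5714, -0.1012, 0.1763]
tcp_rot: [-3.141, -0.002, 0.001]
force: [0.6, -0.5, 0.8]
width: 0.0617
[ 0.57139572 -0.02893004  0.34540849] [2.881372768961364, 0.0010434958693260959, -0.0011026174018671845]
pos [ 0.5716 -0.1012  0.1766] th 0.07 tilt -1.0 t 27.15 w 0.0641 j [-0.18  0.33  1.77  0.    1.05 -0.18]
shift [-0.0005 -0.0007  0.1156] turn 0.07369347803818693
```

View pics/w11.png

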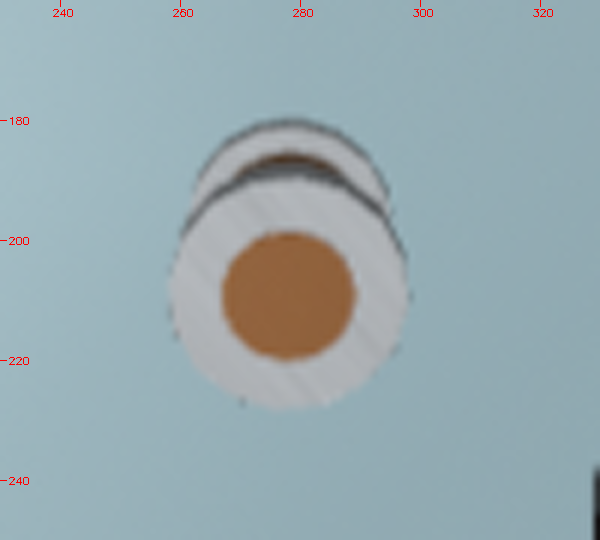

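View pics/t11.png

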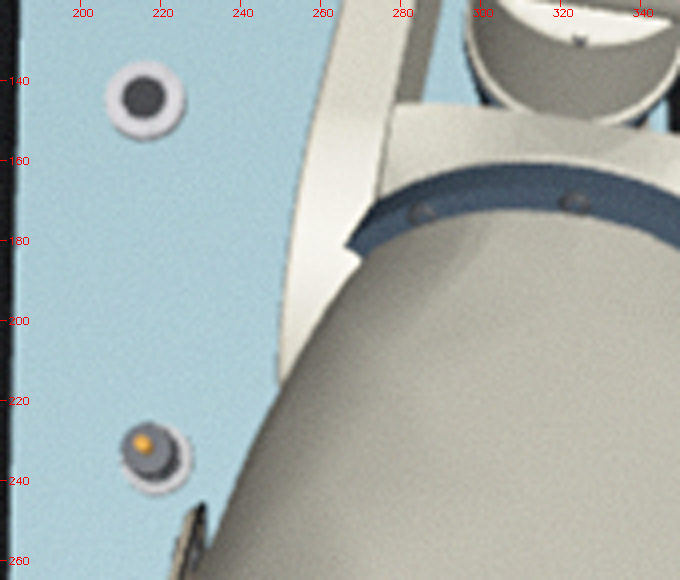

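```bash
python3 -m creep '[-0.0005,0,0.025,0, -0.0005,0,0.05,0, -0.0005,0,0.08,0, -0.0005,0,0.105,0, -0.0005,0,0.115,0]';python3 -m creep '[0,0,0,0, 0,0,0,0]'; python3 -m creep '[0,0,0,0]' 0.5 15; python3 -m creep '[0,0,0,0]';python3 -m creep '[0,0,0,0]' 0.46 15;python3 -m creep '[0,0,0,0,0,0,0,0]'
python3 - <<'E'
from station import optics,r
from h import *
s=optics.grab_frame('scene');zoom(s[:,:,::-1].copy(),190,130,330,250,5,'pics/s12.png')
w=optics.grab_frame('wrist');cv2.imwrite('pics/w12.png',w[:,:,::-1])
E
python3 to.py 0.571 -0.1005 0.061 0
```

```text
clock: 27.57
ee_pos: [0.569, -0.1009, 0.0586]
tcp_rot: [-3.141, -0.002, 0.007]
force: [-0.3, -0.6, 0.6]
width: 0.0644
clock: 27.73
ee_pos: [0.5713, -0.1013, 0.0621]
tcp_rot: [-3.142, -0.002, 0.001]
force: [-0.2, 0.3, 0.5]
width: 0.0646
clock: 27.82
ee_pos: [0.5722, -0.1015, 0.0632]
tcp_rot: [3.141, 0.002, 0.003]
force: [0.1, 0.4, -0.0]
width: 0.0599
clock: 27.9
ee_pos: [0.5724, -0.1015, 0.0635]
tcp_rot: [3.141, 0.002, 0.004]
force: [0.2, 0.3, -0.1]
width: 0.053
clock: 27.98
ee_pos: [0.5721, -0.1014, 0.0632]
tcp_rot: [3.141, 0.002, 0.004]
force: [-0.9, -0.1, 0.1]
width: 0.0467
clock: 28.15
ee_pos: [0.5715, -0.1013, 0.0625]
tcp_rot: [3.141, 0.002, 0.002]
force: [-0.7, 0.3, -0.2]
width: 0.0423
pos [ 0.5712 -0.1013  0.0621] th 0.07 tilt -1.0 t 28.25 w 0.0422 j [-0.18  0.47  1.85 -0.    0.82 -0.18]
shift [-0.0002 -0.0008  0.0011] turn 0.07179674329392172
```

View pics/s12.png

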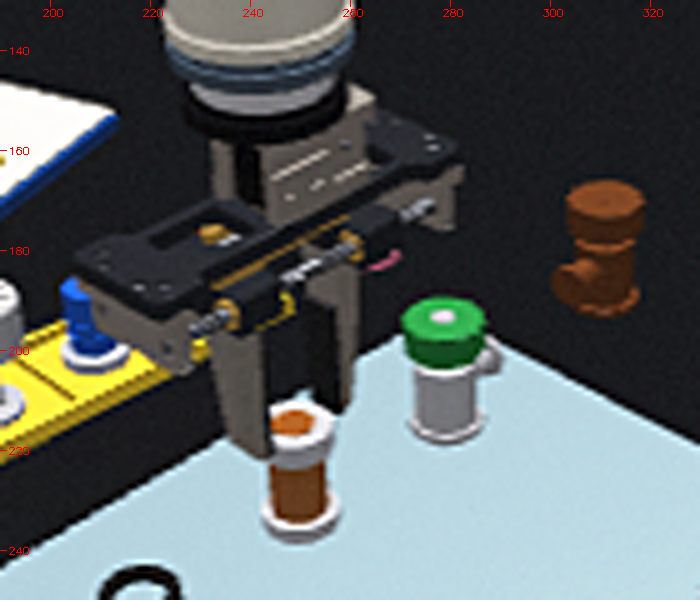

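View pics/w12.png

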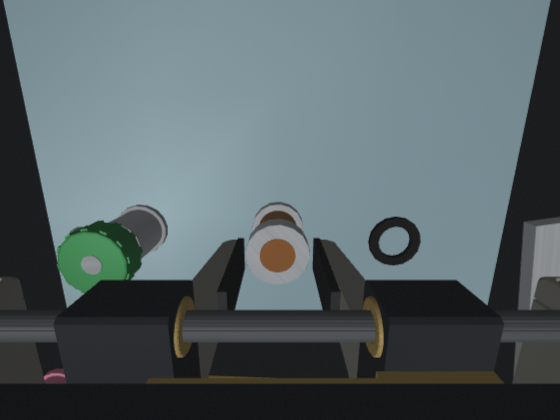

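Run:
```python
from station import optics,r
from h import *
W=optics.calibration('wrist')
w11=dict(W);w11['position']=np.array([0.57139572,-0.02893004,0.34540849]);w11['orientation']=np.array([2.881372768961364,0.0010434958693260959,-0.0011026174018671845])
S=optics.calibration('scene')
print(atz(w11,(277.9,208.6),.062)); print(atz(W,(277,256),.062)); print(tri([(w11,(277.9,208.6)),(W,(277,256))]))
for n in [(248.7,214.2)]: print('scene now',atz(S,n,.062),'scene start',atz(S,(248.6,214.1),.062))
print(W['position'],r.get_obs()['ee_pos'], proj(W,[[.571,-.1013,.062],[.571,-.1013,.044]]))
```

```text
[ 0.57082216 -0.10193573  0.062     ]
[ 0.57032611 -0.10279597  0.062     ]
(array([ 0.57058871, -0.100686  ,  0.06684084]), [np.float64(0.00024326119825282734), np.float64(0.0002432611982530512)])
scene now [ 0.5701327  -0.10255474  0.062     ] scene start [ 0.57001581 -0.10304987  0.062     ]
[ 0.57100256 -0.02895132  0.23119672] [ 0.57124798 -0.10127436  0.06212899] [[278.09268801 253.74922795]
 [278.09823863 243.15396704]]
```

It is centred between the jaws, with the tube at (0.5705,-0.1025) and the width at 42 mm. I'll close in small steps and watch the width and force.

```bash
python3 -m creep '[0,0,0,0]' 0.40 15; for i in 1 2 3; do python3 -m creep '[0,0,0,0]'; done; python3 -c "
from station import optics
import cv2
from h import *
s=optics.grab_frame('scene');zoom(s[:,:,::-1].copy(),190,130,330,250,5,'pics/s13.png')"
```

```text
clock: 28.33
ee_pos: [0.5711, -0.1012, 0.062]
tcp_rot: [3.142, 0.002, 0.0]
force: [-1.2, -0.3, 1.7]
width: 0.0386
clock: 28.42
ee_pos: [0.571, -0.1013, 0.0619]
tcp_rot: [3.142, 0.002, -0.0]
force: [-0.8, -0.3, 2.3]
width: 0.0385
clock: 28.5
ee_pos: [0.5711, -0.1013, 0.0619]
tcp_rot: [3.142, 0.002, -0.0]
force: [-1.1, -0.1, 2.3]
width: 0.0386
clock: 28.58
ee_pos: [0.571, -0.1012, 0.0619]
tcp_rot: [-3.142, -0.002, 0.0]
force: [-1.1, 0.7, 4.0]
width: 0.0381
```

View pics/s13.png

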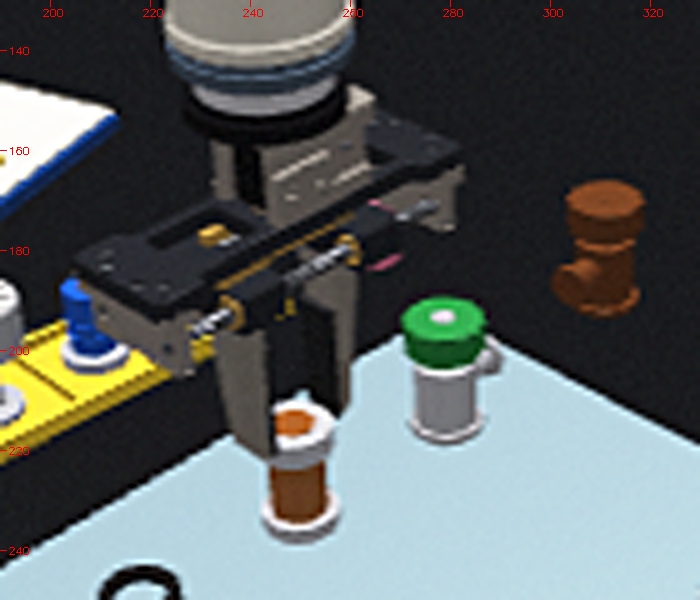

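Run:
```python
from station import optics,r
from h import *
S=optics.calibration('scene')
print(proj(S,[[.571+.02,-.1013,.037],[.571-.02,-.1013,.037],[.591,-.0913,.037],[.591,-.1113,.037],[.571,-.1013,.062],[.571,-.1013,.0]]))
s=optics.grab_frame('scene')[:,:,::-1].copy()
im=zoom(s,215,170,275,245,8,'pics/s14.png',10)
```

```text
[[243.51966519 226.18776195]
 [255.26525726 219.03052979]
 [246.22455342 227.86146075]
 [240.84352392 224.53195266]
 [248.78355474 214.5547728 ]
 [250.41689532 234.03877196]]
```

View pics/s14.png

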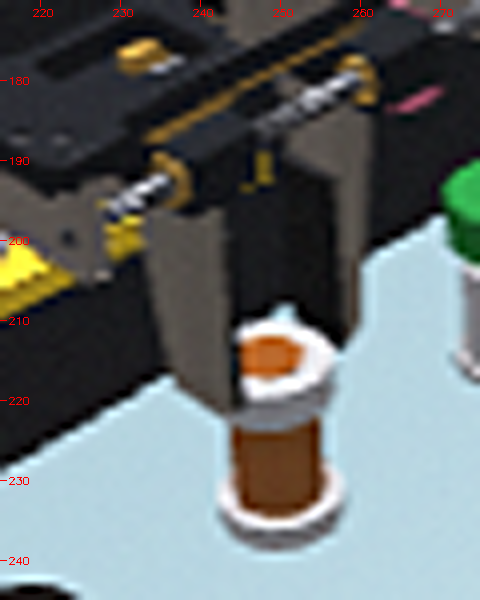

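Run:
```python
from station import optics,r
from h import *
S=optics.calibration('scene')
for z in (.037,.042,.047,.052): print(z,proj(S,[[.591,-.0913,z],[.591,-.1113,z],[.603,-.0913,z]]).round(1).tolist())
for n in ['scene']:
  o,d=ray(S,(242.8,221.3)); t=(.591-o[0])/d[0]; print(o+d*t)
```

```text
0.037 [[246.2, 227.9], [240.8, 224.5], [242.6, 230.1]]
0.042 [[246.1, 226.3], [240.7, 222.9], [242.4, 228.5]]
0.047 [[245.9, 224.7], [240.5, 221.3], [242.3, 226.9]]
0.052 [[245.8, 223.0], [240.4, 219.7], [242.1, 225.3]]
[ 0.591      -0.10230552  0.0517417 ]
```

Run:
```python
from station import optics,r
from h import *
W=optics.calibration('wrist')
w=optics.grab_frame('wrist')[:,:,::-1].copy()
zoom(w,200,190,360,310,5,'pics/w14.png',10)
for z in (.037,.047,.057): print(z,proj(W,[[.5903,-.0913,z],[.5903,-.1113,z],[.5517,-.0913,z],[.5517,-.1113,z]]).round(1).tolist())
```

```text
0.037 [[306.4, 226.0], [305.7, 253.0], [250.4, 226.0], [251.0, 253.0]]
0.047 [[307.8, 230.7], [307.1, 258.9], [249.0, 230.6], [249.7, 258.8]]
0.057 [[309.4, 235.8], [308.5, 265.3], [247.4, 235.8], [248.2, 265.3]]
```

View pics/w14.png

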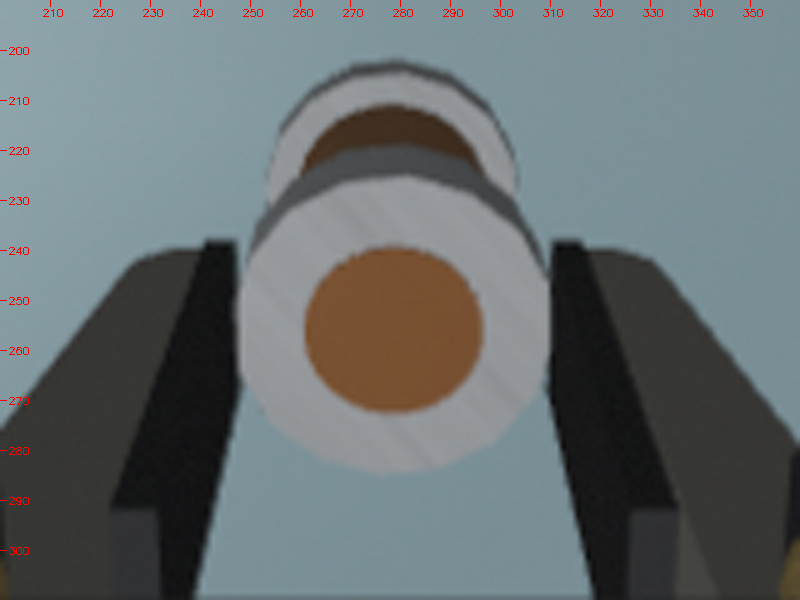

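The wrist view shows the pad tips at rows 238–240, so they stand near z = 0.058. That is about 20 mm higher than the stated overhang implies, so the pads only just touch the flange. I'll open, go 15 mm deeper and grip again.

```bash
python3 -m creep '[0,0,0,0,0,0,0,0,0,0,0,0]' 0.6; python3 -m creep '[0,0.001,0.004,0, 0,0.001,0.008,0, 0,0.001,0.012,0, 0,0.001,0.015,0, 0,0.001,0.015,0]'
python3 - <<'E'
from station import optics,r
from h import *
w=optics.grab_frame('wrist')[:,:,::-1].copy()
zoom(w,200,190,360,310,5,'pics/w15.png',10)
E
python3 to.py 0.571 -0.1015 0.046 0
```

```text
clock: 28.98
ee_pos: [0.5711, -0.1012, 0.0616]
tcp_rot: [-3.142, -0.002, -0.0]
force: [-0.8, -0.9, 0.4]
width: 0.0545
clock: 29.4
ee_pos: [0.5705, -0.1021, 0.0458]
tcp_rot: [-3.141, -0.002, 0.002]
force: [0.5, 0.5, -0.1]
width: 0.0554
pos [ 0.5707 -0.1021  0.0462] th 0.07 tilt -1.0 t 29.45 w 0.0551 j [-0.18  0.5   1.86  0.    0.79 -0.18]
shift [ 0.0003 -0.0006  0.0002] turn 0.0701571087180841
```

View pics/w15.png

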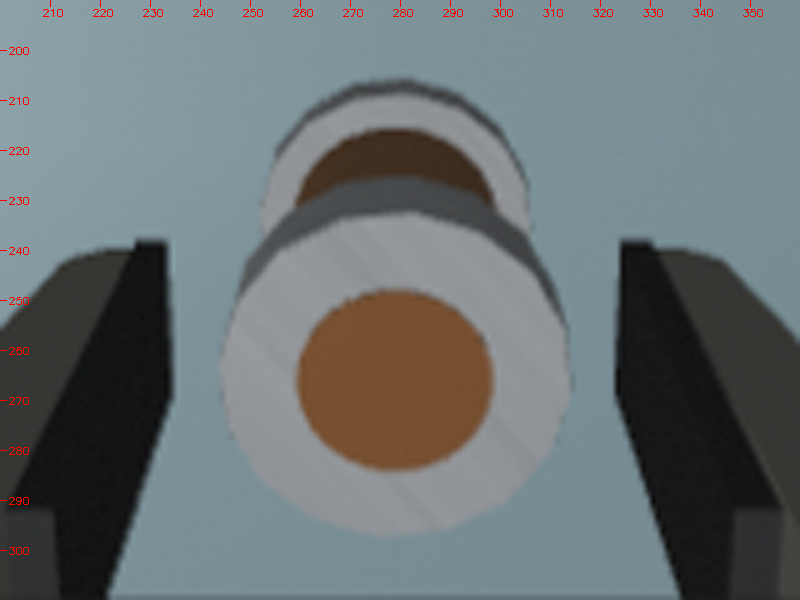

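```bash
python3 -m creep '[0,0,0,0, 0,0,0,0, 0,0,0,0, 0,0,0,0, 0,0,0,0]' 0.3 25;  python3 -m creep '[0,0,0,0, 0,0,0,0, 0,0,0,0]'
```

```text
clock: 29.87
ee_pos: [0.5712, -0.1022, 0.0469]
tcp_rot: [3.142, 0.002, 0.0]
force: [0.3, -0.9, -0.1]
width: 0.0393
clock: 30.12
ee_pos: [0.5712, -0.1023, 0.0469]
tcp_rot: [3.142, 0.002, 0.0]
force: [-0.3, -0.5, 0.4]
width: 0.0392
```

```bash
python3 -m creep '[0,0,-0.005,0, 0,0,-0.015,0, 0,0,-0.03,0, 0,0,-0.03,0, 0,0,-0.03,0]'; python3 to.py 0.6182 0.2926 0.175 0;  python3 -c "
from station import optics
from h import *
s=optics.grab_frame('scene');zoom(s[:,:,::-1].copy(),190,130,330,250,5,'pics/s16.png')"
```

```text
clock: 30.53
ee_pos: [0.5719, -0.1024, 0.0779]
tcp_rot: [3.141, 0.002, 0.003]
force: [-0.4, -0.3, -2.1]
width: 0.0388
pos [ 0.5719 -0.1024  0.0779] th 0.07 tilt -1.0 t 30.5333 w 0.0388 j [-0.18  0.45  1.84 -0.    0.85 -0.18]
shift [ 0.047  -0.3949 -0.0972] turn 0.07218230629596181
```

View pics/s16.png

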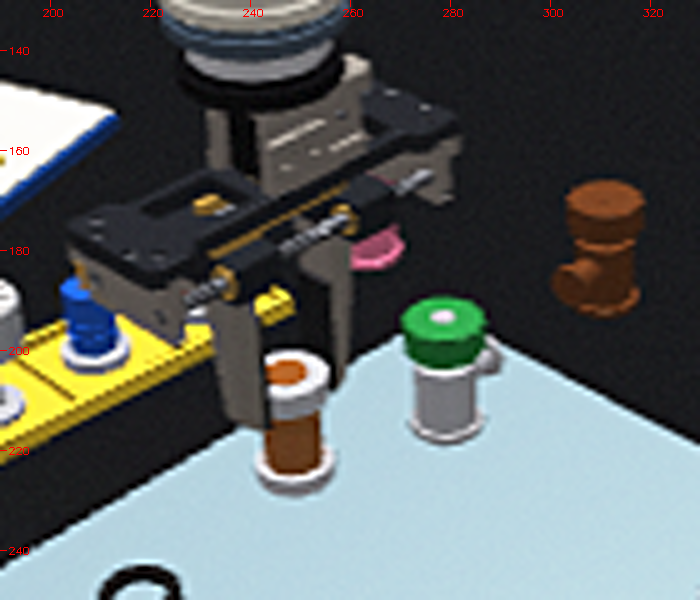

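The tube is lifted and upright. Carrying it to the far white pocket.

```bash
python3 -m creep '[0,0,-0.02,0, 0,0,-0.045,0, 0,0,-0.07,0, 0,0,-0.09,0, 0,0,-0.09,0]'; python3 -m creep '[0.003,-0.025,0,0, 0.007,-0.06,0,0, 0.0115,-0.097,0,0, 0.016,-0.134,0,0, 0.02,-0.17,0,0]'; python3 -m creep '[0.004,-0.037,0,0, 0.009,-0.074,0,0, 0.0135,-0.111,0,0, 0.018,-0.148,0,0, 0.0215,-0.18,0,0]'; python3 -m creep '[0.003,-0.025,0,0, 0.0055,-0.045,0,0, 0.0055,-0.045,0,0, 0.0055,-0.045,0,0, 0.0055,-0.045,0,0]'; python3 to.py 0.6182 0.2926 0.052 0
python3 - <<'E'
from station import optics;import cv2
cv2.imwrite('pics/w17.png',optics.grab_frame('wrist')[:,:,::-1])
E
```

```text
clock: 31.0
ee_pos: [0.5732, -0.1026, 0.1701]
tcp_rot: [3.141, 0.002, 0.008]
force: [0.9, -0.5, -0.5]
width: 0.0393
clock: 31.42
ee_pos: [0.59, 0.0693, 0.1649]
tcp_rot: [3.141, 0.001, -0.003]
force: [1.2, -0.6, -1.7]
width: 0.0393
clock: 31.83
ee_pos: [0.6113, 0.25, 0.1646]
tcp_rot: [3.141, 0.003, -0.003]
force: [0.3, -0.9, -2.0]
width: 0.0391
clock: 32.25
ee_pos: [0.6168, 0.2919, 0.1652]
tcp_rot: [3.14, 0.002, -0.003]
force: [0.5, -0.2, -1.8]
width: 0.0392
pos [0.6168 0.2919 0.1652] th 0.09 tilt -1.0 t 32.25 w 0.0392 j [ 0.44  0.49  1.54 -0.    1.11  0.44]
shift [ 0.0016 -0.0009  0.1132] turn 0.08639340383495375
```

View pics/w17.png

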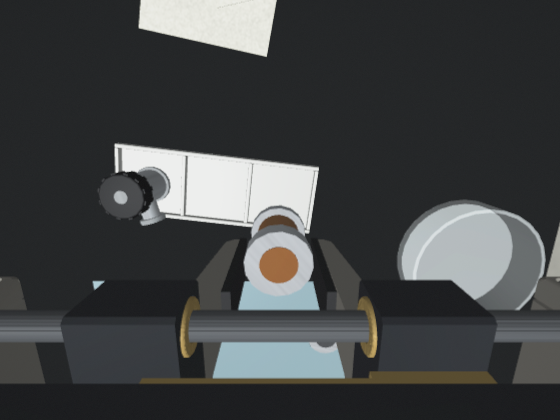

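```bash
python3 -m creep '[0.0015,-0.001,0.03,0, 0.0015,-0.001,0.06,0, 0.0015,-0.001,0.085,0, 0.0015,-0.001,0.103,0, 0.0015,-0.001,0.110,0]'; python3 -m creep '[0,0,0.002,0, 0,0,0.004,0, 0,0,0.004,0]'; python3 -m creep '[0,0,0.001,0, 0,0,0.001,0]'; python3 -m creep '[0,0,0.001,0, 0,0,0.001,0]'
```

```text
clock: 32.72
ee_pos: [0.6173, 0.2915, 0.0535]
tcp_rot: [3.139, -0.0, -0.007]
force: [-0.2, -0.2, -1.6]
width: 0.0394
clock: 32.97
ee_pos: [0.6199, 0.2937, 0.0538]
tcp_rot: [-3.141, -0.001, -0.002]
force: [0.2, -0.5, -0.3]
width: 0.0391
clock: 33.13
ee_pos: [0.6198, 0.2941, 0.053]
tcp_rot: [-3.141, -0.002, -0.003]
force: [-0.4, 0.3, -0.8]
width: 0.0388
clock: 33.3
ee_pos: [0.6193, 0.294, 0.0512]
tcp_rot: [-3.141, -0.002, -0.001]
force: [0.8, -0.4, -2.2]
width: 0.0389
```

```bash
python3 -m creep '[0,0,0.001,0, 0,0,0.001,0]'; python3 -m creep '[0,0,0.001,0, 0,0,0.001,0]'
```

```text
clock: 33.47
ee_pos: [0.6193, 0.2941, 0.0509]
tcp_rot: [-3.141, -0.002, -0.001]
force: [-2.8, -0.9, 6.1]
width: 0.0393
clock: 33.63
ee_pos: [0.6194, 0.2942, 0.0508]
tcp_rot: [-3.141, -0.002, -0.001]
force: [-4.8, -2.4, 14.4]
width: 0.0392
```

Contact. Releasing, lifting and backing off for a check.

```bash
python3 -m creep '[0,0,-0.001,0]'; python3 -m creep '[0,0,0,0, 0,0,0,0, 0,0,0,0, 0,0,0,0, 0,0,0,0]' 0.6; python3 -m creep '[0,0,-0.02,0, 0,0,-0.05,0, 0,0,-0.085,0, 0,0,-0.12,0,0,0,-0.15,0]'; python3 -m creep '[-0.03,0,-0.03,0, -0.06,0,-0.04,0, -0.09,0,-0.04,0, -0.12,0,-0.04,0, -0.15,0,-0.04,0]';python3 -m creep '[-0.03,-0.02,0,0, -0.06,-0.04,0,0, -0.09,-0.06,0,0, -0.12,-0.08,0,0, -0.15,-0.1,0,0]'
python3 - <<'E'
from station import optics;import cv2
from h import *
for n in('scene','top'): cv2.imwrite(f'pics/{n}f.png',optics.grab_frame(n)[:,:,::-1])
E
python3 to.py 0.3 0.3 0.3
```

```text
clock: 33.72
ee_pos: [0.6193, 0.2941, 0.051]
tcp_rot: [-3.141, -0.002, -0.001]
force: [0.2, -0.3, -1.5]
width: 0.0391
clock: 34.13
ee_pos: [0.619, 0.2938, 0.0496]
tcp_rot: [3.141, 0.002, -0.0]
force: [0.6, -0.5, 0.4]
width: 0.0552
clock: 34.55
ee_pos: [0.6193, 0.2939, 0.202]
tcp_rot: [-3.141, -0.002, -0.001]
force: [0.2, -0.0, 0.1]
width: 0.0549
clock: 34.97
ee_pos: [0.4678, 0.2934, 0.24]
tcp_rot: [-3.141, -0.002, -0.001]
force: [0.5, 0.3, 1.2]
width: 0.0552
clock: 35.38
ee_pos: [0.3175, 0.394, 0.2399]
tcp_rot: [-3.141, -0.001, -0.0]
force: [0.6, 1.3, -0.2]
width: 0.0553
pos [0.3154 0.3954 0.2399] th 0.28 tilt -1.0 t 35.4833 w 0.0554 j [0.89 0.14 1.86 0.   1.14 0.89]
shift [-0.016   0.0953 -0.0602] turn
```

View pics/scenef.png

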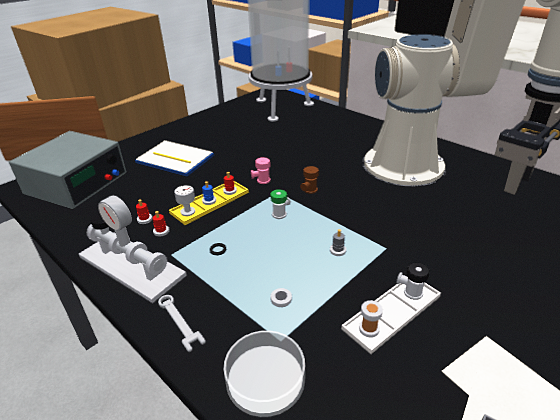

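View pics/topf.png

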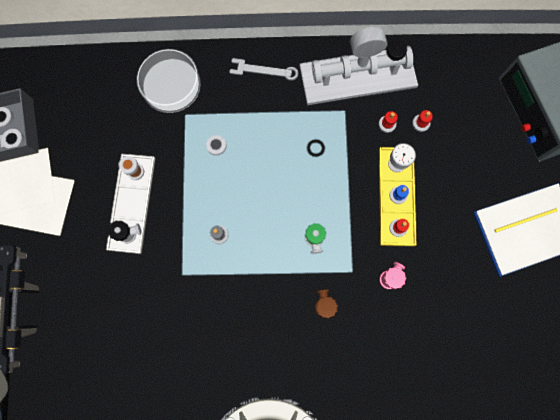

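Everything looks placed. I'll zoom in and check the heights and the pocket centring.

Run:
```python
import cv2; from h import *
t=cv2.imread('pics/topf.png');s=cv2.imread('pics/scenef.png')
def up(i,x0,y0,x1,y1,n): zoom(i,x0,y0,x1,y1,5,n,10)
up(t,95,145,165,255,'pics/f1.png');up(t,365,140,430,250,'pics/f2.png')
up(s,335,255,445,355,'pics/f3.png');up(s,160,160,255,225,'pics/f4.png')
a=[cv2.imread(f'pics/f{k}.png') for k in(1,2)]
b=[cv2.imread(f'pics/f{k}.png') for k in(3,4)]
h=550; cv2.imwrite('pics/fA.png',np.hstack([x[:h] for x in a]))
```

```text
(no output)
```

View pics/fA.png

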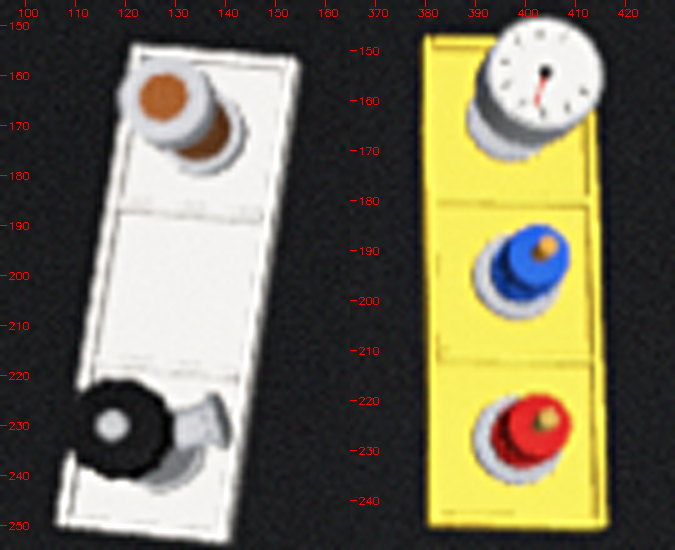

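View pics/f3.png

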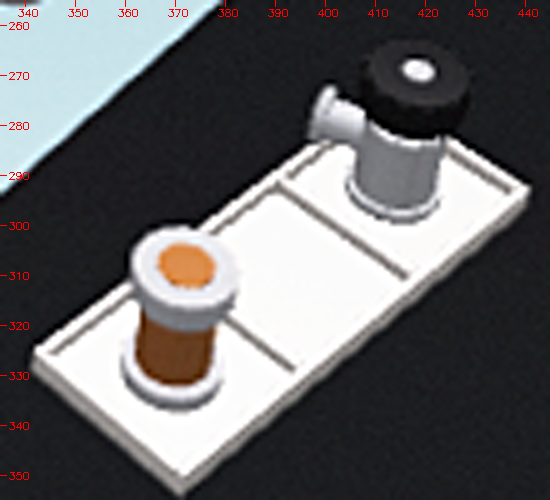

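View pics/f4.png

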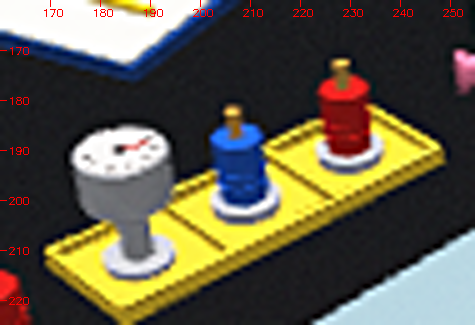

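Run:
```python
from station import optics, order, r
from h import *
T=optics.calibration('top');S=optics.calibration('scene')
for n,a,b,h in [('gauge',(404,154.5),(184,190),76),('blue',(404,189.5),(206.5,181.5),68),('red',(404,224),(228,172.5),68),('black',(117,230),(418.5,268.5),74),('tube',(127.5,164),(372.5,308),66),('green',(315.7,233),(278.5,193.5),70)]:
    x,e=tri([(T,np.add(a,-.4)),(S,np.add(b,-.4))]); print(n,x.round(4),h,np.round(e,4))
print(r.get_obs()['clock']); order.hand_in()
```

```text
gauge [ 0.6243 -0.2955  0.0767] 76 [0.0006 0.0006]
blue [ 0.5511 -0.293   0.0699] 68 [0.0019 0.0019]
red [ 0.4782 -0.2886  0.0682] 68 [0.0018 0.0018]
black [0.4751 0.3071 0.0765] 74 [0.0009 0.0009]
tube [0.6193 0.2942 0.0676] 66 [0.0002 0.0002]
green [ 0.4621 -0.1046  0.0706] 70 [0.0008 0.0008]
35.4833
the job is handed in; nothing more can be done
```

Both kits are made up and the job was handed in at about 35 s of the 122 s. Nothing was knocked over.

- **Yellow tray:** the gauge is in the far pocket, the blue post in the middle and the red post in the near one. The red post is the one that started farthest to the robot's left.
- **White tray:** the black-knob valve is in the near pocket and the amber sight tube in the far one.

**Last checks:** In the top and scene pictures all five fittings stand upright, each alone in its pocket. Their tops measured 0.2 to 2.5 mm above the expected heights, the black-knob valve being the worst, and they sit within about 3 mm of the pocket centres. The calibration is good to about 2 mm. In the last pictures the green-knob valve, the grey post and the look-alikes stand where they started, and the gripper is clear of everything.

**What disagreed:** The first grasp on the sight tube slipped off without moving it noticeably. The wrist picture showed the fingertips about 20 mm higher than the stated 25 mm overhang implies. I gripped again 15 mm deeper and that held. The other four had been gripped before I noticed this, and they held and placed without trouble.

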